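Unclamp the stoppers and close the flasks

ROBOT

A 6-joint arm with a two-finger parallel gripper is mounted at the origin on a cart in front of the work surface, level with it; the furniture and walls round the work are solid. World frame = base frame: x ahead of the robot, y to its left, z up, the work surface at z = 0. Lengths are in m, angles in rad, forces in N, time in s.
With the tool pointing down it reaches from about 0.3 to 0.875 m from the base axis. Payload 6.4 kg.
Tool frame: the origin (TCP) lies at the very end of the fingers, on their centre line; the grasp point (between the pads) lies 19 mm behind it; z points along the fingers, y is the direction in which the jaws open and shut (so a half turn about z gives the same grasp; the last joint's range is limited). The gripper opens to 88 mm and grips with 3 to 60 N. Pads are 18 mm wide; open, the fingers measure 123 mm over their backs; the gripper's body (75 mm by 187 mm) begins 45 mm behind the grasp point.
Start: joints at [-1.545, 0.181, 1.607, -0, 1.354, -0.206], TCP at [0.132, -0.56, 0.239] pointing down, gripper open.
Joint ranges: [-2.99, 2.99], [-0.89, 2.07], [0.3, 2.58], [-1.14, 4.28], [0, 2.63], [-3.12, 3.12]. Speed limits (rad/s): [2.57, 2.57, 3.01, 3.14, 3.14, 3.14].

INTERFACE

Orientations are given as a unit quaternion [x, y, z, w].
In Python, from workcell import read_state, vision, job, models gives the robot as it stands. The module is installed in compiled form; this text tells all that it offers.
- The arm moves only by the tool apply_moves, never from a script. Its argument "motion" is a list that holds one entry, the list of rows, each a list of 4 numbers: the shift along the tool's x, y, z in mm, then the turn about the tool's z in rad. A call has 1 to 12 rows; each row is the pose to reach, as a shift and turn from the pose measured when the call began, along the tool's axes at that moment; what a row does not reach only later rows make up. A row lasts 1/12 s, in which the tool goes at most 41.7 mm and 7.16 degrees, less where a joint would pass 70% of its speed; a pose out of reach is approached as far as the arm can. A call with a gripper value outside its range is refused whole. "jaw" is the opening, from 0 (shut) to 1 (fully open), set as the call begins (left out, the last holds). The fingers move at their own pace and stop on an object; "squeeze" is the grip in N (left out, the last holds). Time passes only in rows, so rows that repeat a pose let the fingers close. It gives the time, the measured TCP pose, the force and the opening at its end, in the units of the state.
- read_state(): the state, without advancing time (a new reading comes with each control period).
- vision.read_camera(name): name is "side" or "top" or "wrist"; returns a dict with "img" (420x560x3 uint8, red, green, blue), "fovy" (degrees; the focal length in pixels is half the picture's height over the tangent of half this angle, whatever the lens; pixels are square), "cx", "cy" (the principal point, pixels), "extrinsics" (4x4, takes a point from world to camera coordinates); the wrist camera has in their place "T_tool_cam" (4x4, takes a point from camera to tool coordinates, whose origin is the TCP and whose axes are the flange's). Camera axes: x right, y down, z forward; pixel columns grow to the right and rows downward; lengths in m; the calibration is good to about 2 mm. A picture is of the moment at which its call begins: read the wrist's pose just before it. There is no depth.
- job.hand_in(): hands the job in, once; it reports no verdict.
Trained networks look in a picture, given as the dict that the camera call returned (one of the last four; its "shot" number tells which), for a name from the list of things; names that differ only in an ending like _2 or _b are one class to them, and where a whole thing is asked for, a point or a joint stands for the part that bears it (a point fixed in the world has none). Each returns a list of dicts, best first, with "confidence" (0 to 1); they miss things now and then, are a little off and sometimes report something else, mostly with a low value. They report only what shows in the picture. A call takes as long as a camera call. They do not tell look-alikes from the thing itself.
- models.masks_of(picture, target): "mask" (420x560 bool, what is visible of it) and "rect" ([left, top, right, bottom] in pixels, round what is visible of it).
The state is a dict: "time_s": time; "q": joint angles; "qvel": joint speeds; "joint_efforts": joint torques, N m; "eef_pos": TCP position; "ee_rot": TCP orientation; "force": force on the tool from outside, world axes, zero at the start; "moment": the same for the moment, N m; "opening": opening from 0.0 (shut) to 1.0 (fully open).
Only numpy, scipy, OpenCV 4.12 (cv2) and the standard library are available. Lean on these libraries where they do the work, as an engineer would, in place of code of your own. Each camera call takes 0.05 s, during which the arm holds its last target.

TASK

The knobs glued onto the stoppers have cured in the bench vise: swing the cover plate about its pin all the way out to its end stop, then pull the sliding jaw fully open, lift out every stopper and set each one, knob up and fully home, in the neck of a flask of its own (any flask). Then push the empty jaw fully shut again, leaving the plate swung out and all flasks standing upright; if a flask gets shifted, it may stay where it is.

Things in the scene. Friction and masses are not known exactly. Their poses are not given: they have to be found in the camera images.
- plate (a joint): swing of the flat cover plate about its pivot pin: 0 = over the jaws and stoppers (starts at 0 to 0.2), growing as its free end swings towards the robot (clockwise from above), 1.6 = fully out at its end stop, at right angles to the jaws on the robot's side. It stays where it is left; about 2 N at the pushing point moves it
- vise: the fixed vise, a grey base 10 mm thick with two 190 mm long jaws; origin on the bench under the middle of the row of stoppers, y along the jaws (to the left), x across them away from the robot. Fixed jaw behind the stoppers at x = 25 to 43 mm, top 43 mm above the bench; the sliding jaw is in front of them
- vise_pivot (a point): on the axis of the fixed pivot pin of the plate, at the left end of the vise, 100 mm above the bench; 145 mm along the vise's y from its origin; its axes are those of the vise
- plate_edge (a point): pushing point on the outer face of the plate's folded-up edge, 150 mm from the pin, 35 mm off the plate's centre line, 105 mm above the bench; moves with the plate. The face looks along this point's +x; the free end (230 mm from the pin) is to its -y; pushing along -x swings the plate out. Plate 66 mm wide, 96 to 104 mm above the bench, edge up to 114 mm; stopper knobs pass 10 mm below it
- jaw (a joint): opening of the sliding jaw in m: 0 = shut (starts at 0 to 0.003), 0.045 = fully open, towards the robot. About 4 N of friction, more when moved fast; stays where it is left. While shut, its lip (50 to 56 mm above the bench) overlaps the stoppers' flanges and keeps them down
- jaw_bar (a point): middle of the black pull bar of the sliding jaw, 36 mm above the bench; a round rod 14 mm thick, 110 mm long along this point's y, 47 mm clear in front of the jaw, carried by two 10 mm arms at y = +-42 mm. It moves along -x as the jaw opens
- stopper_a_center (a point): stopper, 76 mm tall, 70 g; point on its axis half-way up, z towards the knob. From the foot: dark tapered plug 30 mm long (30 mm across at the foot, 37 at its top), flange 48 mm across, 6 mm thick, grey knob to grip 28 mm across, 40 mm tall (middle 18 mm above this point). Starts upright in the vise on the base; places 62 mm apart; one may be absent (None)
- stopper_b_center (a point): stopper, 76 mm tall, 70 g; point on its axis half-way up, z towards the knob. From the foot: dark tapered plug 30 mm long (30 mm across at the foot, 37 at its top), flange 48 mm across, 6 mm thick, grey knob to grip 28 mm across, 40 mm tall (middle 18 mm above this point). Starts upright in the vise on the base; places 62 mm apart; one may be absent (None)
- stopper_c_center (a point): stopper, 76 mm tall, 70 g; point on its axis half-way up, z towards the knob. From the foot: dark tapered plug 30 mm long (30 mm across at the foot, 37 at its top), flange 48 mm across, 6 mm thick, grey knob to grip 28 mm across, 40 mm tall (middle 18 mm above this point). Starts upright in the vise on the base; places 62 mm apart; one may be absent (None)
- flask_a_mouth (a point): centre of the mouth, at the rim, of a white conical flask standing loose on the bench, 105 mm tall, z up; foot 84 mm across, neck 50 mm across outside, 40 mm inside, open 40 mm deep, 0.3 kg. With a stopper fully home its flange lies on the rim and its centre point is 8 mm above this point
- flask_b_mouth (a point): centre of the mouth, at the rim, of a white conical flask standing loose on the bench, 105 mm tall, z up; foot 84 mm across, neck 50 mm across outside, 40 mm inside, open 40 mm deep, 0.3 kg. With a stopper fully home its flange lies on the rim and its centre point is 8 mm above this point
- flask_c_mouth (a point): centre of the mouth, at the rim, of a white conical flask standing loose on the bench, 105 mm tall, z up; foot 84 mm across, neck 50 mm across outside, 40 mm inside, open 40 mm deep, 0.3 kg. With a stopper fully home its flange lies on the rim and its centre point is 8 mm above this point
Mind the look-alikes: they are no part of the job. Leave any brown look-alike of the part that bears stopper_a_center alone.

How it is judged:
On the way, in this order (a step that is already met when the one before it is completed fails the run):
1. the cover plate is swung out to its stop (value of joint plate above 1.4 rad), for 0.2 s.
2. with the plate out, the jaw is pulled open (value of joint plate above 1.4 rad and value of joint jaw above 0.036 m), for 0.2 s.
3. every stopper present is seated in a flask neck (angle between each of stopper_a_center, stopper_b_center, stopper_c_center's own z axis and vertical below 0.12 rad and ((horizontal distance between stopper_a_center and flask_a_mouth below 0.006 m and z of stopper_a_center in the frame of flask_a_mouth between 0.003 and 0.013 m) or (horizontal distance between stopper_a_center and flask_b_mouth below 0.006 m and z of stopper_a_center in the frame of flask_b_mouth between 0.003 and 0.013 m) or (horizontal distance between stopper_a_center and flask_c_mouth below 0.006 m and z of stopper_a_center in the frame of flask_c_mouth between 0.003 and 0.013 m)) and ((horizontal distance between stopper_b_center and flask_a_mouth below 0.006 m and z of stopper_b_center in the frame of flask_a_mouth between 0.003 and 0.013 m) or (horizontal distance between stopper_b_center and flask_b_mouth below 0.006 m and z of stopper_b_center in the frame of flask_b_mouth between 0.003 and 0.013 m) or (horizontal distance between stopper_b_center and flask_c_mouth below 0.006 m and z of stopper_b_center in the frame of flask_c_mouth between 0.003 and 0.013 m)) and ((horizontal distance between stopper_c_center and flask_a_mouth below 0.006 m and z of stopper_c_center in the frame of flask_a_mouth between 0.003 and 0.013 m) or (horizontal distance between stopper_c_center and flask_b_mouth below 0.006 m and z of stopper_c_center in the frame of flask_b_mouth between 0.003 and 0.013 m) or (horizontal distance between stopper_c_center and flask_c_mouth below 0.006 m and z of stopper_c_center in the frame of flask_c_mouth between 0.003 and 0.013 m))), for 0.3 s.
At the end, for the whole second after the job is handed in: every stopper present is upright (within 0.12 rad) in a flask neck, within 6 mm of its axis and within 5 mm of its seated height; all flasks are upright within 0.12 rad; the jaw is shut to within 6 mm; the plate is swung out beyond 1.4 rad (all of step 3 and angle between each of flask_a_mouth, flask_b_mouth, flask_c_mouth's own z axis and vertical below 0.12 rad and value of joint jaw below 0.006 m and value of joint plate above 1.4 rad); the robot touches nothing.
Of stopper_a, stopper_b, stopper_c only 2 to 3 are there at a start; the rules pass over those that are not, and their reading is None.
At some moment in a run one of flask_a, flask_b, flask_c may be knocked a few centimetres aside while the robot is not near it.
It also fails if it takes over 210 s, if anything falls off the work surface, if the arm or the gripper's body presses on something with over 40 N, if the wrist force passes 120 N, or if a joint passes its speed limit or range.

## Working session

There is one attempt and no reset: what is moved stays moved. The work goes in short steps, Python scripts to look and compute and a tool call to move; the robot and the scene stay as the last step left them, time stands still between calls to the robot, and variables do not carry over. Pictures are saved under pics/ and viewed, and the job is handed in when it is done.

Besides the shell and the picture viewer there is one more tool, called after ">>>" as name(argument=value, ...), one argument or row to a line, values as JSON. apply_moves: Moves the arm, as the interface text tells. Its arguments: {"type":"object","properties":{"motion":{"type":"array"},"jaw":{"type":"number"},"squeeze":{"type":"number"}},"required":["motion"]}

```bash
mkdir -p pics
cat > h.py <<'E'
import numpy as np, cv2
from workcell import read_state, vision, job, models
from scipy.spatial.transform import Rotation as R
def shot(name, fn=None):
    s=read_state(); p=vision.read_camera(name)
    f=p["img"].shape[0]/2/np.tan(np.radians(p["fovy"])/2)
    if name=="wrist":
        T=np.eye(4);T[:3,:3]=R.from_quat(s["ee_rot"]).as_matrix();T[:3,3]=s["eef_pos"]
        C=T@np.array(p["T_tool_cam"])
    else: C=np.linalg.inv(np.array(p["extrinsics"]))
    p["C"]=C;p["f"]=f
    if fn: cv2.imwrite("pics/"+fn,cv2.cvtColor(p["img"],cv2.COLOR_RGB2BGR))
    return p
def ray(p,u,v):
    d=np.array([(u-p["cx"])/p["f"],(v-p["cy"])/p["f"],1.0])
    return p["C"][:3,3],p["C"][:3,:3]@d
def onz(p,u,v,z):
    o,d=ray(p,u,v); return o+d*(z-o[2])/d[2]
def proj(p,X):
    c=np.linalg.inv(p["C"])@np.append(X,1); return np.array([p["cx"]+p["f"]*c[0]/c[2],p["cy"]+p["f"]*c[1]/c[2]])
def tri(obs):
    A=np.zeros((3,3));b=np.zeros(3)
    for p,u,v in obs:
        o,d=ray(p,u,v);d=d/np.linalg.norm(d);M=np.eye(3)-np.outer(d,d);A+=M;b+=M@o
    return np.linalg.solve(A,b)
def tool(dX):
    s=read_state(); return R.from_quat(s["ee_rot"]).inv().apply(dX)*1000
E
python3 - <<'E'
from h import *
s=read_state();print(s)
for n in ["side","top","wrist"]:
    p=shot(n,n+"0.png"); print(n,p["f"],p["cx"],p["cy"],p["C"].round(3).tolist())
    for t in ["stopper_a_center","flask_a_mouth","plate","jaw_bar","vise"]:
        for r in models.masks_of(p,t): print(t,round(r["confidence"],2),np.round(r["rect"]).tolist())
E
```

```text
{'time_s': 0.0, 'q': array([-1.54524953e+00,  1.81510067e-01,  1.60800098e+00, -9.56791837e-06,
        1.35375743e+00, -2.06309308e-01]), 'qvel': array([-2.75686383e-03,  9.76266145e-04,  2.56825410e-04, -6.27640296e-05,
        6.38395516e-04, -2.64816028e-04]), 'joint_efforts': array([ 8.08307850e-04, -4.33872628e+01, -3.41846502e+01,  7.03641982e-02,
        3.86908196e-02, -1.45756480e-04]), 'eef_pos': array([ 0.13212132, -0.55907899,  0.23783093]), 'ee_rot': array([ 9.93287397e-01,  1.15669546e-01,  7.09767208e-05, -8.34913995e-04]), 'force': array([0.62860642, 0.26930795, 0.08245532]), 'moment': array([ 0.01376801,  0.01959435, -0.01793928]), 'opening': 1.0004493207237923}
side 530.1250928983028 271.0043701510566 206.0843467783541 [[-0.31, 0.375, -0.874, 1.783], [0.951, 0.126, -0.283, 0.341], [0.004, -0.918, -0.396, 0.655], [0.0, 0.0, 0.0, 1.0]]
stopper_a_center 0.71 [293.0, 221.0, 310.0, 245.0]
stopper_a_center 0.68 [296.0, 198.0, 304.0, 208.0]
stopper_a_center 0.68 [263.0, 190.0, 276.0, 218.0]
plate 0.87 [293.0, 209.0, 395.0, 244.0]
jaw_bar 0.66 [290.0, 225.0, 363.0, 255.0]
vise 0.75 [286.0, 207.0, 400.0, 279.0]
vise 0.41 [294.0, 221.0, 309.0, 246.0]
top 512.5567521450391 282.1065190875312 207.4403475874922 [[0.012, -0.99, 0.139, 0.354], [-1.0, -0.013, -0.002, -0.07], [0.004, -0.139, -0.99, 1.23], [0.0, 0.0, 0.0, 1.0]]
stopper_a_center 0.79 [248.0, 246.0, 267.0, 264.0]
stopper_a_center 0.79 [293.0, 256.0, 310.0, 275.0]
stopper_a_center 0.55 [232.0, 164.0, 245.0, 176.0]
stopper_a_center 0.18 [131.0, 142.0, 251.0, 217.0]
flask_a_mouth 0.56 [288.0, 187.0, 327.0, 220.0]
plate 0.66 [129.0, 144.0, 244.0, 200.0]
jaw_bar 0.65 [169.0, 177.0, 252.0, 213.0]
vise 0.64 [131.0, 140.0, 255.0, 218.0]
wrist 303.8598637500703 274.2447128219603 210.67974007058774 [[0.229, -0.926, -0.301, 0.211], [-0.973, -0.218, -0.07, -0.541], [-0.001, 0.309, -0.951, 0.385], [0.0, 0.0, 0.0, 1.0]]
```

View pics/side0.png

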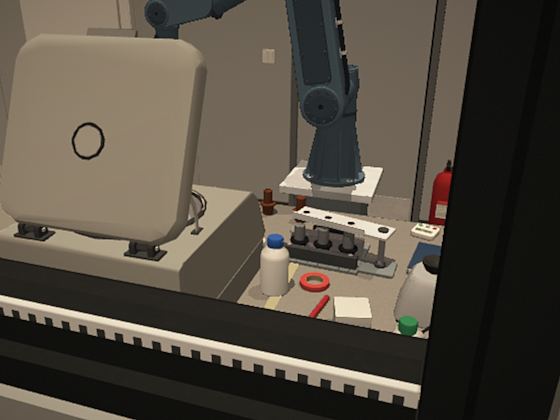

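View pics/top0.png

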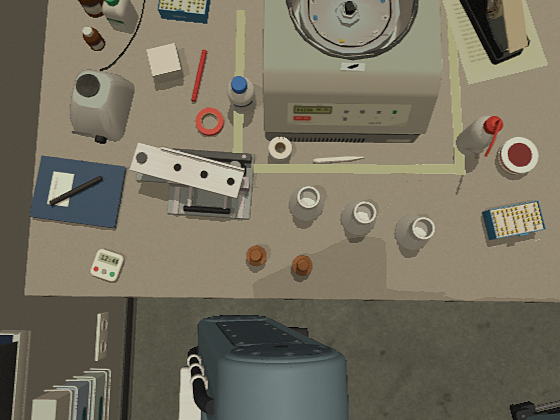

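Run:
```python
import cv2
a=cv2.imread("pics/top0.png")[120:290,120:340];cv2.imwrite("pics/top0c.png",cv2.resize(a,None,fx=3.5,fy=3.5,interpolation=cv2.INTER_CUBIC)[:600])
a=cv2.imread("pics/side0.png")[170:290,230:420];cv2.imwrite("pics/side0c.png",cv2.resize(a,None,fx=4,fy=4,interpolation=cv2.INTER_CUBIC))
```

```text
(no output)
```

View pics/top0c.png

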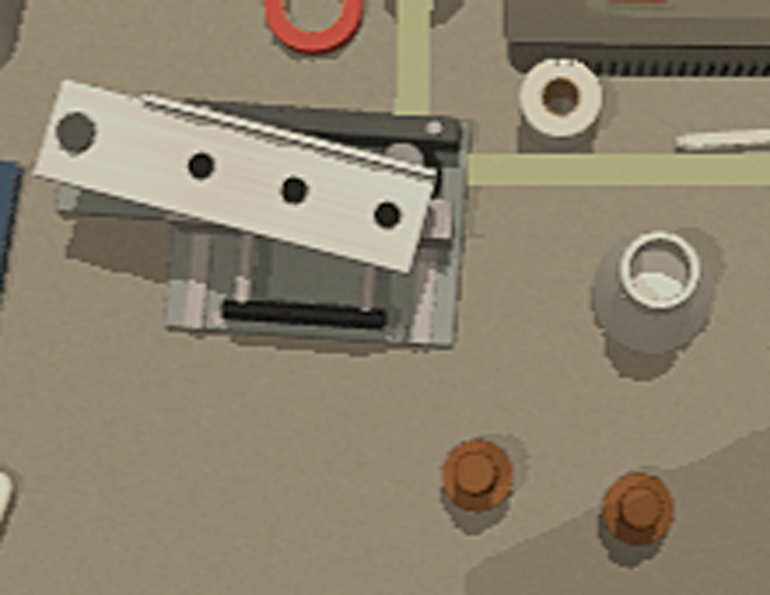

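View pics/side0c.png

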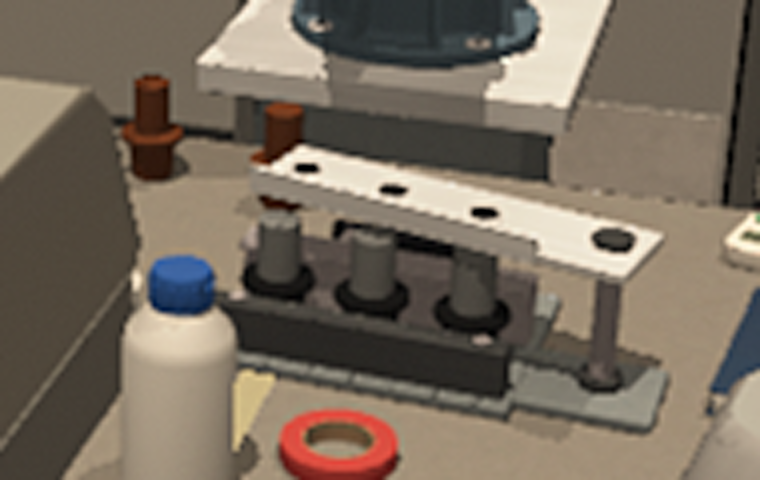

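The side view shows three grey-knobbed stoppers in the vise under the white plate (knobs at about (301,232), (322,236), (349,240)). The plate's pin is at top px (141,158) and its free end at (241,183). The brown look-alikes are at top (256,256) and (302,266), and I will leave them alone. The flasks are at top (308,200), (362,215) and (420,230). Other round white things are a tape roll at (280,149) and a red-capped jar at (518,156), neither of which is a flask.

Run:
```python
from h import *
p=shot("top")
c=lambda u,v:(120+u/3.5,120+v/3.5)
print("pin",onz(p,*c(75,132),.104))
for n,u,v,z in [("baseFL",166,327,.01),("baseFR",453,345,.01),("baseBR",470,122,.01),("plate end far",436,172,.114),("plate end near",408,272,.104),("pin far corner",64,82,.104),("pin near",36,176,.104),("barL",222,310,.043),("barR",386,318,.043),("hole1",201,166,.104),("hole3",387,215,.104),("tape",560,95,.04)]:
    print(n,onz(p,*c(u,v),z).round(4))
for m in models.masks_of(p,"flask_a_mouth"): print(m["confidence"],m["rect"])
for u,v in [(308,197),(364,212),(422,228)]: print("flask",onz(p,u,v,.105).round(4))
for u,v in [(256,254),(302,264)]: print("brown",onz(p,u,v,.076).round(4))
s=read_state();print(R.from_quat(s["ee_rot"]).as_matrix().round(3))
```

```text
pin [0.62086495 0.24545573 0.104     ]
baseFL [0.5073 0.2026 0.01  ]
baseFR [0.4974 0.0059 0.01  ]
baseBR [ 0.6539 -0.0026  0.01  ]
plate end far [0.5955 0.0126 0.114 ]
plate end near [0.5327 0.0296 0.104 ]
pin far corner [0.6537 0.2542 0.104 ]
pin near [0.5918 0.2689 0.104 ]
barL [0.5151 0.1584 0.043 ]
barR [0.5111 0.0489 0.043 ]
hole1 [0.5997 0.1638 0.104 ]
hole3 [0.5693 0.0439 0.104 ]
tape [ 0.6661 -0.0652  0.04  ]
0.85 [290.8, 185.5, 324.2, 220.2]
flask [ 0.5361 -0.1291  0.105 ]
flask [ 0.5041 -0.2533  0.105 ]
flask [ 0.4701 -0.3809  0.105 ]
brown [ 0.4098 -0.0146  0.076 ]
brown [ 0.3888 -0.118   0.076 ]
[[ 0.973  0.23   0.   ]
 [ 0.23  -0.973 -0.   ]
 [ 0.     0.    -1.   ]]
```

>>> apply_moves(
  motion=[
    [[225,-260,-60,0.1],[225,-260,-60,0.2],[225,-260,-60,0.277],[225,-260,-60,0.277],[225,-260,-60,0.277],[225,-260,-60,0.277],[225,-260,-60,0.277],[225,-260,-60,0.277],[225,-260,-60,0.277],[225,-260,-60,0.277]],
  ],
  jaw=0,
)

```text
time_s: 1.83
eef_pos: [0.2928, -0.2525, 0.2999]
ee_rot: [1.0, -0.02, 0.001, 0.001]
force: [0.6, -0.4, 0.4]
opening: 0.268
```

>>> apply_moves(
  motion=[
    [[165,-320,0,0],[165,-320,0,0],[165,-320,0,0],[165,-320,0,0],[165,-320,0,0],[165,-320,0,0],[165,-320,0,0],[165,-320,0,0],[165,-320,0,0],[165,-320,0,0],[165,-320,0,0]],
  ],
)

```text
time_s: 2.75
eef_pos: [0.4711, 0.0608, 0.299]
ee_rot: [1.0, -0.019, 0.0, 0.001]
force: [0.8, 0.2, -0.0]
opening: 0.002
```

Run:
```python
from h import *
s=read_state();print(s["q"].round(2),s["eef_pos"],s["opening"])
p=shot("wrist","w1.png");print(p["C"].round(3))
pin=np.array([.621,.2455,.104]);print(proj(p,pin))
```

```text
[-0.12 -0.1   1.77 -0.    1.46  1.49] [0.47111496 0.06080239 0.29896385] 0.002461255740371893
[[-0.039 -0.951 -0.308  0.552]
 [-0.999  0.037  0.011  0.059]
 [ 0.001  0.308 -0.951  0.445]
 [ 0.     0.     0.     1.   ]]
[85.45459009 47.50665057]
```

View pics/w1.png

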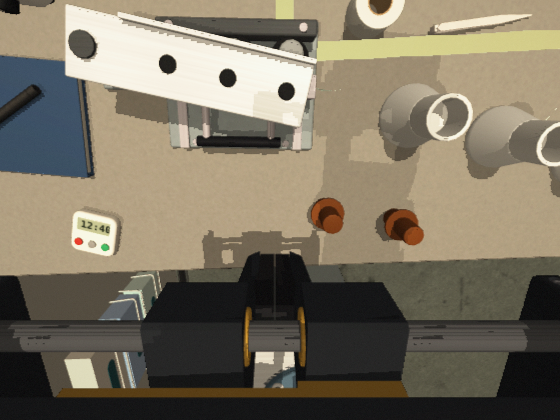

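The wrist view shows the plate pin at (81,45), holes at (168,64), (228,78) and (286,91), and the far folded edge from (118,14) to (316,62). Flask rims are at (451,117) and (560,140). The brown look-alikes at (327,215) and (405,225) get left alone.

Run:
```python
from h import *
t=shot("top"); w=shot("wrist")
c=lambda u,v:(120+u/3.5,120+v/3.5)
for n,a,b in [("pin",(75,132),(81,45)),("h1",(201,166),(168,64)),("h2",(294,190),(228,78)),("h3",(387,215),(286,91)),("flask",(660,271),(450.5,117))]:
    print(n,tri([(t,*c(*a)),(w,*b)]).round(4), onz(w,*b,.104).round(4), onz(t,*c(*a),.104).round(4))
for n,a in [("barL",(197,141)),("barR",(280,141)),("baseFL",(170,148)),("baseFR",(312,150)),("jawfixR back",(317,20))]:
    print(n,onz(w,*a,.043 if "bar" in n else .01).round(4))
```

```text
pin [0.6209 0.244  0.11  ] [0.6236 0.2477 0.104 ] [0.6209 0.2455 0.104 ]
h1 [0.6047 0.1683 0.085 ] [0.6027 0.1631 0.104 ] [0.5997 0.1638 0.104 ]
h2 [0.589  0.1063 0.0836] [0.587 0.103 0.104] [0.5848 0.1037 0.104 ]
h3 [0.5716 0.0439 0.0967] [0.572  0.0434 0.104 ] [0.5693 0.0439 0.104 ]
flask [ 0.5369 -0.131   0.1052] [ 0.5385 -0.1325  0.104 ] [ 0.5354 -0.1304  0.104 ]
barL [0.5201 0.158  0.043 ]
barR [0.5156 0.0505 0.043 ]
baseFL [0.5095 0.2055 0.01  ]
baseFR [0.4983 0.0052 0.01  ]
jawfixR back [ 0.6589 -0.0017  0.01  ]
```

>>> apply_moves(
  motion=[
    [[178,-30,0,0],[178,-30,0,0],[178,-30,0,0],[178,-30,0,0],[178,-30,0,0],[178,-30,0,0],[178,-30,100,0],[178,-30,130,0],[178,-30,130,0],[178,-30,130,0],[178,-30,130,0]],
  ],
)

```text
time_s: 3.82
eef_pos: [0.6468, 0.0801, 0.1671]
ee_rot: [1.0, -0.022, -0.003, 0.001]
force: [-0.3, 0.1, 0.9]
opening: 0.006
```

Run:
```python
from h import *
p=shot("side","s1.png");shot("wrist","w2.png")
a=cv2.imread("pics/s1.png")[130:290,210:430];cv2.imwrite("pics/s1c.png",cv2.resize(a,None,fx=3.5,fy=3.5,interpolation=cv2.INTER_CUBIC))
```

```text
(no output)
```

View pics/s1c.png

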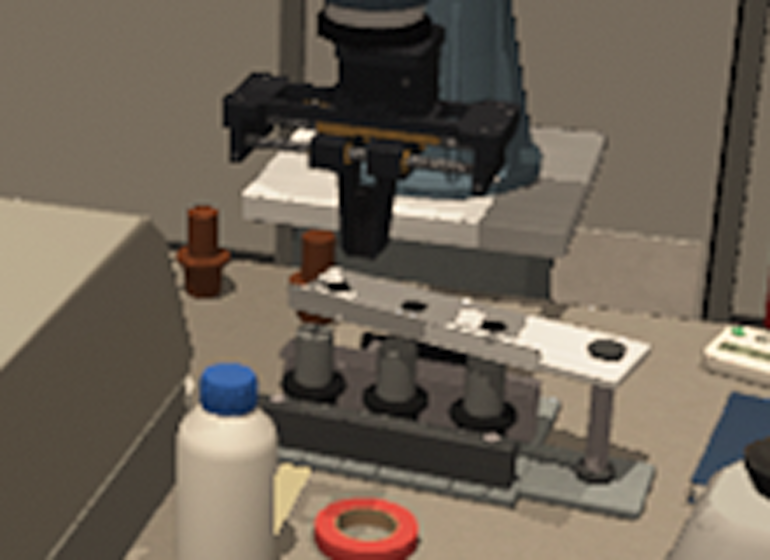

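View pics/w2.png

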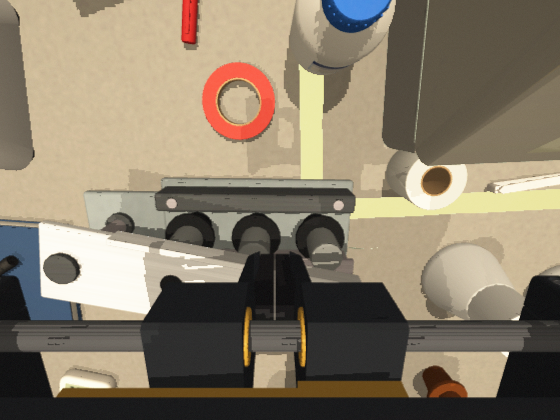

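```bash
python3 - <<'E'
from h import *
p=shot("wrist")
e=read_state()["eef_pos"]; print(e)
for z in (.167,.114,.1): print(proj(p,[e[0],e[1],z]),proj(p,[e[0]-.012,e[1]-.02,z]),proj(p,[e[0]-.012,e[1]+.02,z]))
pin=np.array([.622,.2465,.114])
for th in (.2,.248,.3):
  d=np.array([-np.sin(th),-np.cos(th),0]);n=np.array([np.cos(th),-np.sin(th),0])
  print(th,[proj(p,pin+r*d+.035*n).round() for r in (.06,.1,.15,.23)])
print(onz(p,45,225,.114),onz(p,228,260,.114),onz(p,117,237,.114))
E
python3 - <<'E'
import cv2
a=cv2.imread("pics/w2.png")[180:320,30:380];cv2.imwrite("pics/w2c.png",cv2.resize(a,None,fx=2.2,fy=2.2,interpolation=cv2.INTER_CUBIC))
E
```

```text
[0.6515536  0.0806047  0.17360597]
[275.29848478 263.22780325] [311.36895742 280.80373406] [241.13232165 283.57023904]
[274.95904851 228.85395883] [302.87355934 242.97801905] [248.51236191 245.20171308]
[274.89393888 222.26047249] [301.2351454  235.68298965] [249.93674247 237.7964171 ]
0.2 [array([139., 244.]), array([194., 251.]), array([260., 261.]), array([364., 275.])]
0.248 [array([141., 248.]), array([195., 257.]), array([261., 270.]), array([363., 288.])]
0.3 [array([143., 252.]), array([197., 264.]), array([261., 279.]), array([360., 302.])]
[0.6618612  0.24574694 0.114     ] [0.62820445 0.11676911 0.114     ] [0.65031541 0.19591351 0.114     ]
```

View pics/w2c.png

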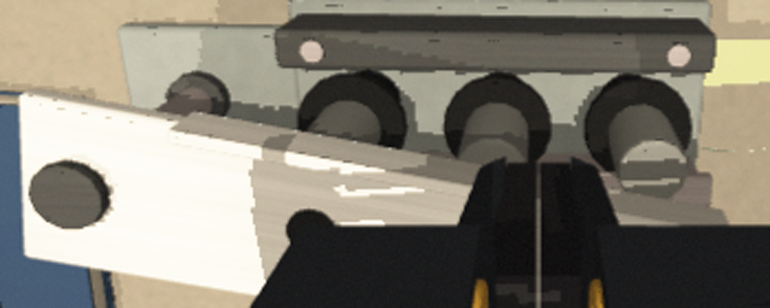

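>>> apply_moves(
  motion=[
    [[0,0,35,0],[0,0,72,0],[0,0,72,0],[0,0,72,0]],
  ],
)

```text
time_s: 4.3
eef_pos: [0.6518, 0.0804, 0.1025]
ee_rot: [1.0, -0.021, 0.003, 0.001]
force: [0.2, -0.2, 0.2]
opening: 0.003
```

Run:
```python
from h import *
s=read_state();print(s["eef_pos"],s["force"],s["q"].round(2))
M=R.from_quat(s["ee_rot"]).as_matrix();print(M.round(3))
pin=np.array([.622,.2465]);e=s["eef_pos"]
for th in np.arange(.25,1.7,.12):
  d=np.array([-np.sin(th),-np.cos(th)]);n=np.array([np.cos(th),-np.sin(th)])
  X=pin+.15*d+(.035+.014)*n
  print(round(th,2),X.round(3),(M.T@np.append(X-e[:2],0)*1000).round())
```

```text
[0.65182626 0.08036645 0.10246916] [ 0.1559198  -0.20623857  0.19021898] [-0.06  0.49  1.49 -0.    1.15  1.56]
[[ 0.999 -0.043  0.006]
 [-0.043 -0.999 -0.003]
 [ 0.006  0.002 -1.   ]]
0.25 [0.632 0.089] [-20.  -8.  -0.]
0.37 [0.613 0.089] [-39.  -7.  -0.]
0.49 [0.595 0.091] [-58.  -8.  -0.]
0.61 [0.576 0.095] [-76. -12.  -0.]
0.73 [0.558 0.102] [-94. -18.  -1.]
0.85 [0.542 0.111] [-111.  -26.   -1.]
0.97 [0.526 0.121] [-127.  -35.   -1.]
1.09 [0.512 0.134] [-142.  -47.   -1.]
1.21 [0.499 0.148] [-156.  -61.   -1.]
1.33 [0.488 0.163] [-167.  -76.   -1.]
1.45 [0.479 0.18 ] [-177.  -92.   -1.]
1.57 [0.472 0.197] [-185. -109.   -1.]
1.69 [0.467 0.216] [-190. -127.   -1.]
```

>>> apply_moves(
  motion=[
    [[-10,-8,1,0],[-20,-8,1,0],[-30,-8,1,0],[-40,-7,1,0],[-50,-8,1,0],[-60,-8,1,0],[-70,-10,1,0],[-80,-13,1,0],[-90,-17,1,0],[-100,-21,1,0],[-110,-26,1,0],[-118,-30,1,0]],
  ],
)

```text
time_s: 5.3
eef_pos: [0.5344, 0.1161, 0.1012]
ee_rot: [1.0, -0.021, 0.003, 0.001]
force: [2.3, -1.0, 1.7]
opening: 0.006
```

Run:
```python
from h import *
p=shot("top","t2.png");s=read_state();print(s["force"],s["eef_pos"])
a=cv2.imread("pics/t2.png")[120:290,100:340];cv2.imwrite("pics/t2c.png",cv2.resize(a,None,fx=3,fy=3,interpolation=cv2.INTER_CUBIC))
```

```text
[ 0.57987502  0.89272437 -0.1629626 ] [0.53258465 0.11683754 0.10053223]
```

View pics/t2c.png

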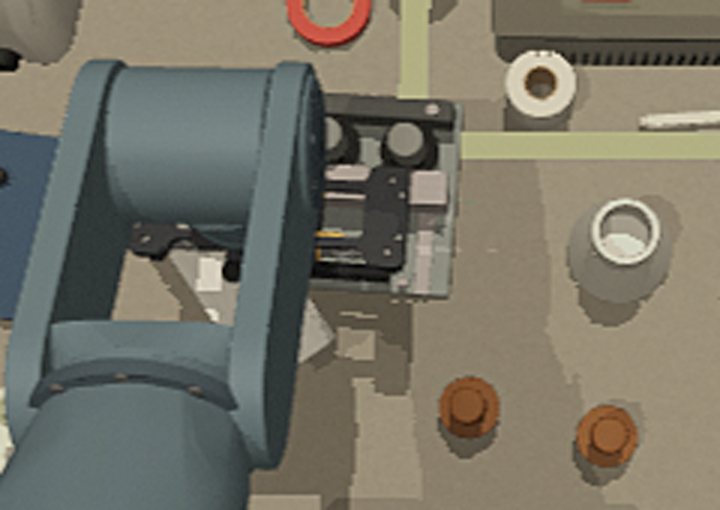

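>>> apply_moves(
  motion=[
    [[-9,-6,0,0],[-17,-12,0,0],[-25,-19,0,0],[-32,-26,0,0],[-38,-33,0,0],[-44,-40,0,0],[-49,-47,0,0],[-54,-54,0,0],[-58,-61,0,0],[-61,-67,0,0],[-63,-73,0,0],[-65,-78,0,0]],
  ],
)

```text
time_s: 6.35
eef_pos: [0.4708, 0.1981, 0.1001]
ee_rot: [1.0, -0.021, 0.002, 0.001]
force: [0.2, -1.2, 1.2]
opening: 0.005
```

Run:
```python
from h import *
p=shot("top","t3.png");s=read_state();print(s["force"],s["eef_pos"])
shot("wrist","w3.png")
a=cv2.imread("pics/t3.png")[120:290,100:340];cv2.imwrite("pics/t3c.png",cv2.resize(a,None,fx=3,fy=3,interpolation=cv2.INTER_CUBIC))
```

```text
[-1.30847238  0.03983243 -0.62097304] [0.47030342 0.19878601 0.10003169]
```

View pics/w3.png

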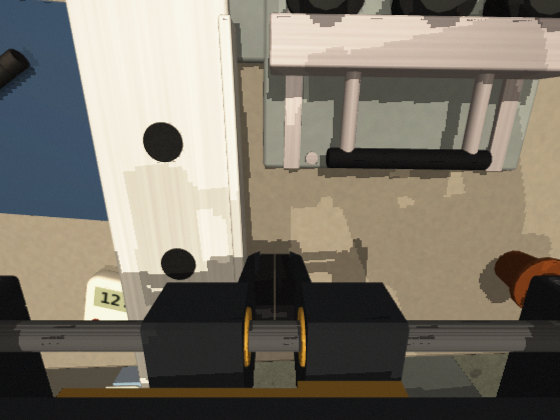

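>>> apply_moves(
  motion=[
    [[0,-3,0,0],[0,-6,0,0],[-1,-9,0,0],[-1,-12,0,0],[-1,-14,0,0],[-1,-14,0,0]],
  ],
)

```text
time_s: 6.95
eef_pos: [0.4693, 0.2085, 0.0996]
ee_rot: [1.0, -0.02, 0.0, 0.005]
force: [-3.9, -22.5, 7.1]
opening: 0.003
```

>>> apply_moves(
  motion=[
    [[0,12,0,0],[0,30,0,0],[0,45,-30,0],[0,60,-80,0],[0,80,-120,0],[0,80,-120,0],[0,80,-120,0]],
  ],
)

```text
time_s: 7.53
eef_pos: [0.469, 0.1291, 0.225]
ee_rot: [1.0, -0.021, 0.005, 0.005]
force: [-0.1, -0.7, -0.3]
opening: 0.002
```

Run:
```python
from h import *
s=read_state();print(s["force"],s["eef_pos"])
p=shot("top","t4.png");w=shot("wrist","w4.png")
for P in (p,w):
  for r in models.masks_of(P,"jaw_bar"): print(r["confidence"],r["rect"])
a=cv2.imread("pics/t4.png")[120:290,100:340];cv2.imwrite("pics/t4c.png",cv2.resize(a,None,fx=3,fy=3,interpolation=cv2.INTER_CUBIC))
```

```text
[-0.08972768 -0.65233968 -0.28088528] [0.46902582 0.12905116 0.22495976]
0.56 [180.5, 173.9, 252.2, 214.9]
0.91 [200.3, 55.8, 397.0, 149.9]
```

View pics/w4.png

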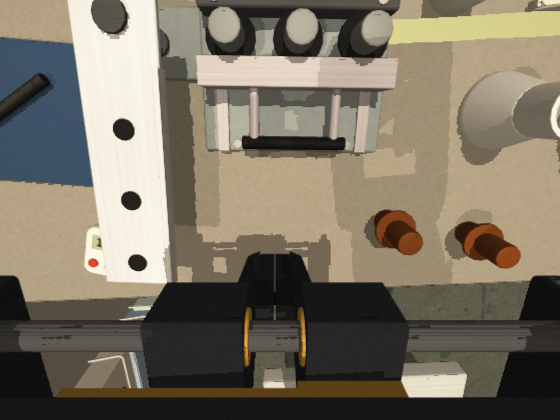

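View pics/t4c.png

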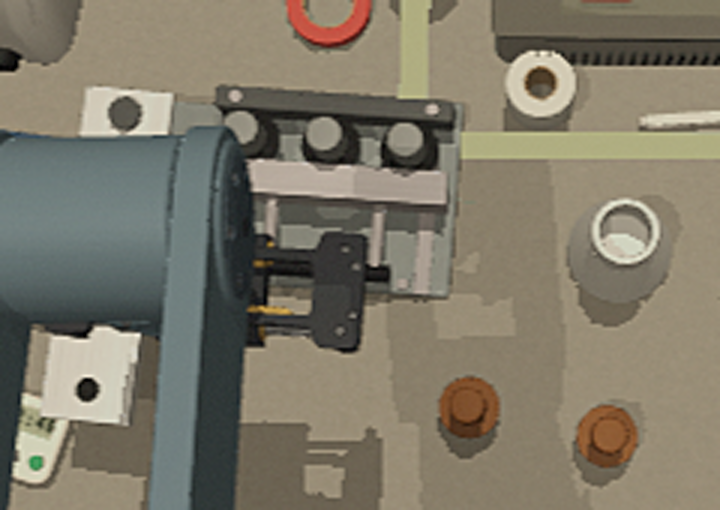

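The plate is swung fully out (wrist view, left, edge at column ~165). The bar runs from (245,143) to (345,143), the jaw's lip front edge is at row ~87, and the three knobs are at (230,32), (302,32) and (370,35).

Run:
```python
from h import *
w=shot("wrist")
for n,u,v,z in [("barL",245,143,.036),("barR",345,143,.036),("lipL",200,86,.053),("lipR",397,88,.053),("lipbackL",205,58,.056),("lipbackR",393,58,.056),("pin",109,12,.104),("platefar",168,282,.112),("edgefar",158,30,.112)]:
    print(n,onz(w,u,v,z).round(4))
s=read_state();M=R.from_quat(s["ee_rot"]).as_matrix();print(M.round(3),s["eef_pos"])
```

```text
barL [0.5153 0.1584 0.036 ]
barR [0.5109 0.0523 0.036 ]
lipL [0.5717 0.1958 0.053 ]
lipR [0.5624 0.0081 0.053 ]
lipbackL [0.595  0.1878 0.056 ]
lipbackR [0.5882 0.0152 0.056 ]
pin [0.6209 0.2462 0.104 ]
platefar [0.397  0.2334 0.112 ]
edgefar [0.6059 0.2093 0.112 ]
[[ 0.999 -0.04  -0.003]
 [-0.04  -0.999 -0.01 ]
 [-0.003  0.01  -1.   ]] [0.46493675 0.13024111 0.21842871]
```

>>> apply_moves(
  motion=[
    [[40,14,20,0],[78,28,50,0],[78,28,85,0],[78,28,120,0],[78,28,120,0],[78,28,120,0],[78,28,120,0]],
  ],
)

```text
time_s: 8.37
eef_pos: [0.5414, 0.0985, 0.0992]
ee_rot: [1.0, -0.02, -0.002, 0.005]
force: [-0.2, 0.7, 1.2]
opening: 0.005
```

Run:
```python
from h import *
s=read_state();print(s["force"],s["eef_pos"])
w=shot("wrist","w5.png")
M=R.from_quat(s["ee_rot"]).as_matrix();print(M.round(3))
e=s["eef_pos"]
for z in (.1,.045,.03): print(proj(w,[e[0],e[1],z]))
```

```text
[-0.24709592  0.69451396  1.23004863] [0.54143262 0.09852731 0.09924134]
[[ 0.999 -0.039 -0.004]
 [-0.039 -0.999 -0.01 ]
 [-0.003  0.01  -1.   ]]
[275.83514036 270.07884272]
[274.7635365  231.51524366]
[274.55582663 224.0404294 ]
```

View pics/w5.png

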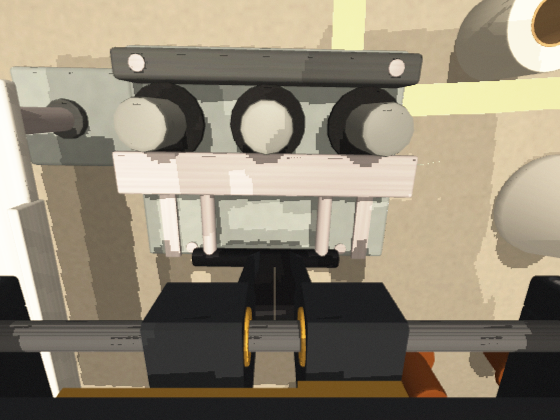

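>>> apply_moves(
  motion=[
    [[6,0,10,0],[6,0,40,0],[6,0,69,0],[6,0,69,0],[6,0,69,0]],
  ],
)

```text
time_s: 8.83
eef_pos: [0.5481, 0.0978, 0.0316]
ee_rot: [1.0, -0.019, -0.001, 0.005]
force: [0.2, 0.3, -0.4]
opening: 0.007
```

Run:
```python
from h import *
s=read_state();print(s["force"],s["eef_pos"])
w=shot("wrist","w6.png")
```

```text
[ 0.22306298  0.31666215 -0.40590985] [0.54806172 0.09780094 0.03159707]
```

View pics/w6.png

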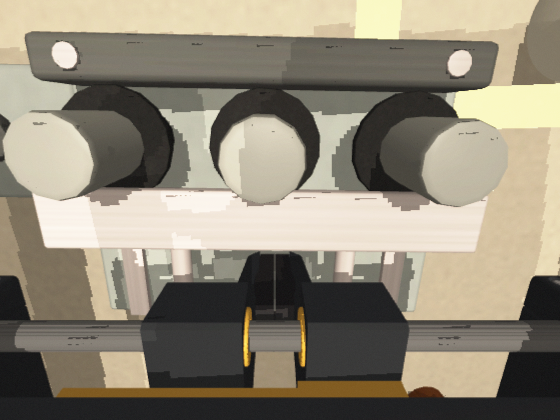

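>>> apply_moves(
  motion=[
    [[-6,0,1,0],[-12,0,1,0],[-18,0,1,0],[-23,0,1,0],[-28,0,1,0],[-33,0,1,0],[-38,0,1,0],[-43,0,1,0],[-48,0,1,0],[-52,0,1,0],[-55,0,1,0],[-58,0,1,0]],
  ],
)

```text
time_s: 9.88
eef_pos: [0.4933, 0.1005, 0.0336]
ee_rot: [1.0, -0.02, 0.003, 0.004]
force: [4.7, 3.6, 3.3]
opening: 0.007
```

>>> apply_moves(
  motion=[
    [[-4,0,2,0],[-7,0,2,0],[-10,0,2,0],[-12,0,2,0],[-12,0,2,0]],
  ],
)

```text
time_s: 10.3
eef_pos: [0.4883, 0.1007, 0.0338]
ee_rot: [1.0, -0.02, 0.012, 0.004]
force: [22.6, 1.6, -11.6]
opening: 0.004
```

>>> apply_moves(
  motion=[
    [[8,0,0,0],[16,0,0,0],[20,0,-30,0],[20,0,-70,0],[0,0,-110,0],[-20,0,-150,0],[-20,0,-190,0],[-20,0,-210,0],[-20,0,-210,0]],
  ],
  jaw=0.5,
)

```text
time_s: 11.05
eef_pos: [0.4652, 0.1035, 0.2489]
ee_rot: [1.0, -0.02, 0.015, 0.004]
force: [0.6, 0.3, 0.5]
opening: 0.503
```

Run:
```python
from h import *
s=read_state();print(s["force"],s["eef_pos"],s["opening"])
p=shot("top","t7.png");w=shot("wrist","w7.png")
for n,P in (("t",p),("w",w)):
  for t in ("stopper_a_center","flask_a_mouth"):
    for r in models.masks_of(P,t): print(n,t,r["confidence"],r["rect"])
a=cv2.imread("pics/t7.png")[120:290,100:450];cv2.imwrite("pics/t7c.png",cv2.resize(a,None,fx=2.2,fy=2.2,interpolation=cv2.INTER_CUBIC))
```

```text
[0.55274494 0.30207596 0.54961271] [0.46521426 0.10345264 0.24892468] 0.5032661088279616
t stopper_a_center 0.78 [248.3, 246.8, 268.2, 266.6]
t stopper_a_center 0.64 [225.9, 163.6, 246.3, 179.3]
t stopper_a_center 0.56 [290.4, 254.5, 309.5, 277.6]
t flask_a_mouth 0.6 [289.3, 184.8, 323.1, 219.4]
w stopper_a_center 0.75 [308.7, 22.4, 354.0, 73.7]
w stopper_a_center 0.75 [349.4, 205.7, 390.6, 248.2]
w stopper_a_center 0.7 [427.4, 214.8, 484.1, 260.2]
w stopper_a_center 0.22 [56.7, 2.3, 366.8, 279.0]
w flask_a_mouth 0.71 [180.3, 107.4, 358.9, 187.3]
w flask_a_mouth 0.64 [423.5, 77.6, 554.0, 149.0]
w flask_a_mouth 0.22 [56.5, 1.2, 366.1, 281.6]
```

View pics/w7.png

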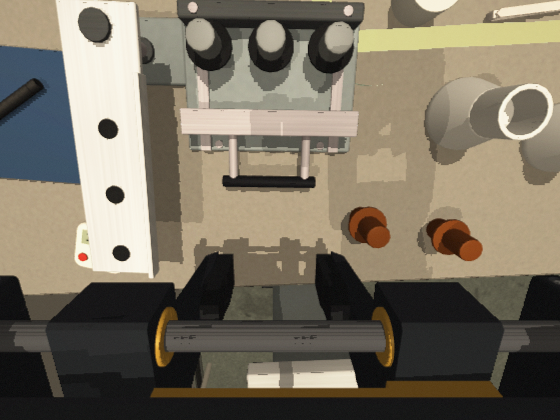

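View pics/t7c.png

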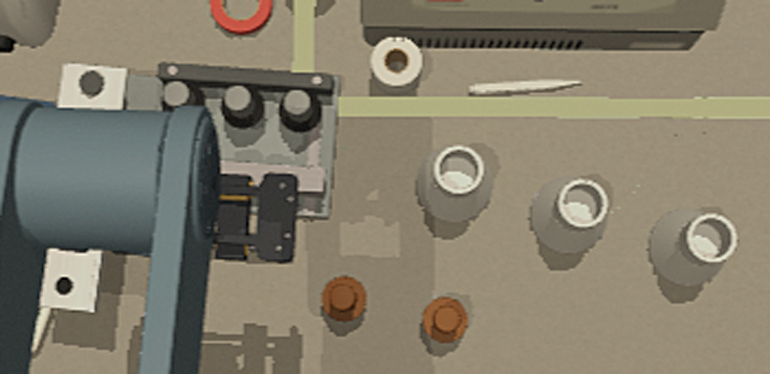

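The jaw is open: in the wrist view the bar is at (268,182) and the lip at row 122. Knob tops are at about (201,37), (270,39) and (334,40).

Run:
```python
from h import *
t=shot("top");w=shot("wrist")
T=[(182.7,163.2),(208.6,164.5),(235.9,166.8)];W=[(201,37),(270,39),(334,40)]
for a,b in zip(T,W): print(tri([(t,*a),(w,*b)]).round(4),onz(t,*a,.086).round(4),onz(w,*b,.086).round(4))
a=cv2.imread("pics/w7.png")[0:200,160:400];cv2.imwrite("pics/w7c.png",cv2.resize(a,None,fx=3,fy=3,interpolation=cv2.INTER_CUBIC))
s=read_state();M=R.from_quat(s["ee_rot"]).as_matrix();print(M.round(3),s["eef_pos"])
```

```text
[ 0.6518  0.1922 -0.0825] [0.6136 0.1559 0.086 ] [0.612  0.1619 0.086 ]
[0.6157 0.1007 0.0589] [0.6113 0.0968 0.086 ] [0.608  0.1008 0.086 ]
[0.613  0.0375 0.0531] [0.6068 0.0345 0.086 ] [0.6049 0.0439 0.086 ]
[[ 0.999 -0.041  0.019]
 [-0.04  -0.999 -0.009]
 [ 0.02   0.008 -1.   ]] [0.46259631 0.10331099 0.24153591]
```

View pics/w7c.png

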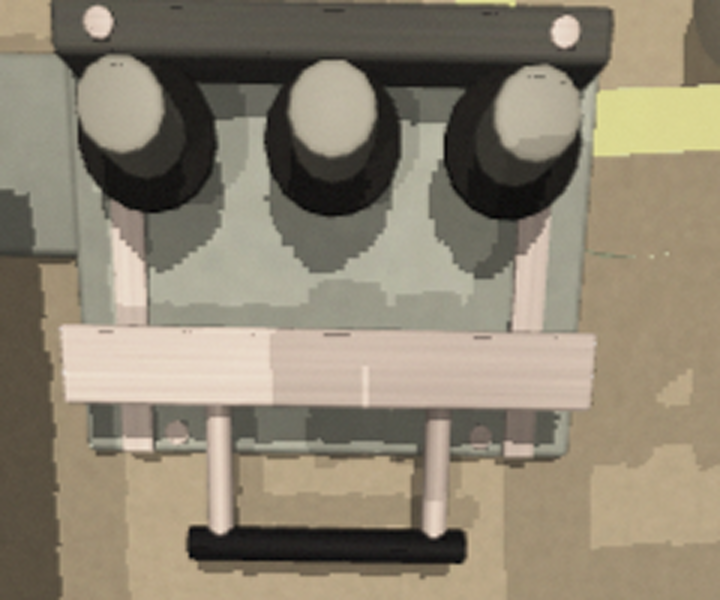

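>>> apply_moves(
  motion=[
    [[20,0,-50,0],[40,0,-50,0],[60,0,-50,0],[60,0,-50,0],[60,0,-50,0],[60,0,-50,0]],
  ],
)

```text
time_s: 11.95
eef_pos: [0.5206, 0.1013, 0.2912]
ee_rot: [1.0, -0.02, 0.008, 0.004]
force: [0.3, -0.4, -0.5]
opening: 0.497
```

Run:
```python
from h import *
s=read_state();print(s["eef_pos"],s["qvel"].round(3))
w=shot("wrist","w8.png")
np.save("w8C.npy",w["C"])
M=R.from_quat(s["ee_rot"]).as_matrix();print(M.round(3))
a=cv2.imread("pics/w8.png")[40:200,150:400];cv2.imwrite("pics/w8c.png",cv2.resize(a,None,fx=3,fy=3,interpolation=cv2.INTER_CUBIC))
for r in models.masks_of(w,"stopper_a_center"): print(r["confidence"],r["rect"])
```

```text
[0.52055978 0.1013327  0.29124382] [ 0.001 -0.019  0.01  -0.003 -0.    -0.   ]
[[ 0.999 -0.041  0.016]
 [-0.04  -0.999 -0.009]
 [ 0.017  0.008 -1.   ]]
0.76 [339.1, 231.3, 375.3, 273.8]
0.62 [306.0, 85.0, 343.1, 122.6]
```

View pics/w8c.png

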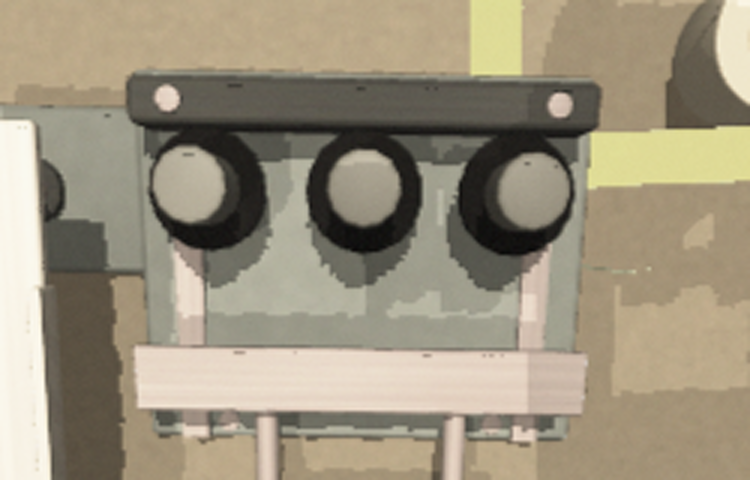

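Run:
```python
from h import *
w=shot("wrist");w["C"]=np.load("w8C.npy")
for k,f in [((212.7,101),(219.3,103)),((271.3,102),(271.3,103.7)),((328,103.3),(322.3,104.7))]:
    print(onz(w,*k,.086).round(4),onz(w,*f,.046).round(4))
t=shot("top","t8.png")
for u,v in [(308.4,196.8),(364,212),(422.5,227.5)]: print(onz(t,u,v,.105).round(4))
a=cv2.imread("pics/t8.png")[170:260,280:450];cv2.imwrite("pics/t8c.png",cv2.resize(a,None,fx=4.5,fy=4.5,interpolation=cv2.INTER_CUBIC))
```

```text
[0.6189 0.164  0.086 ] [0.6186 0.1634 0.046 ]
[0.6153 0.1001 0.086 ] [0.6152 0.1002 0.046 ]
[0.6114 0.038  0.086 ] [0.6114 0.0379 0.046 ]
[ 0.5366 -0.13    0.105 ]
[ 0.5041 -0.2533  0.105 ]
[ 0.4712 -0.382   0.105 ]
```

View pics/t8c.png

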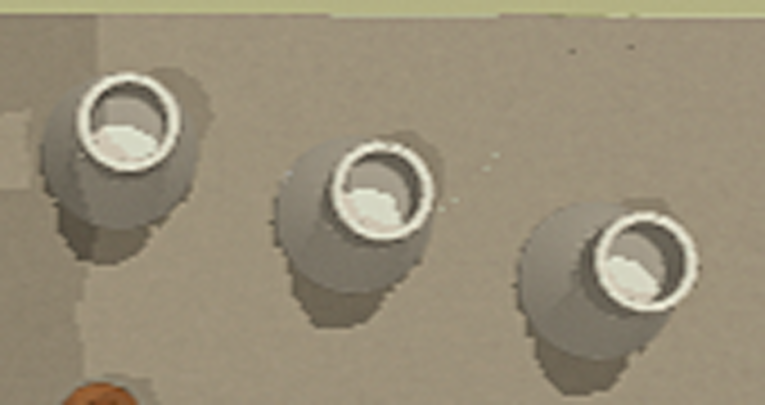

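Stoppers at left (0.619,0.164), middle (0.615,0.100) and right (0.611,0.038). The knob-top and flange estimates agree, so heights match the text. I'm taking the grey knob in the vise at crop px (534,190) first. It is grey, not brown, and held in the vise.

```bash
cat >> h.py <<'E'
def goto(X):
    s=read_state();e=s["eef_pos"];M=R.from_quat(s["ee_rot"]).as_matrix()
    print("at",e.round(4),"z",M[:,2].round(3),"yaw",round(float(np.arctan2(M[1,0],M[0,0])),3),"q6",s["q"][5].round(2),"F",s["force"].round(1),"op",round(s["opening"],3))
    print("shift",(M.T@(np.array(X)-e)*1000).round(1))
E
python3 - <<'E'
from h import *
goto([.6114,.038,.12]);goto([.6114,.038,.051])
E
```

```text
at [0.5208 0.1014 0.2923] z [ 0.018 -0.009 -1.   ] yaw -0.04 q6 1.59 F [-0.2 -0.2  0.9] op 0.501
shift [ 89.8  58.3 174.5]
at [0.5208 0.1014 0.2923] z [ 0.018 -0.009 -1.   ] yaw -0.04 q6 1.59 F [-0.2 -0.2  0.9] op 0.501
shift [ 88.5  57.8 243.5]
```

>>> apply_moves(
  motion=[
    [[30,20,30,0],[60,40,60,0],[90,58,90,0],[90,58,125,0],[90,58,160,0],[90,58,175,0],[90,58,175,0],[90,58,175,0]],
  ],
)

```text
time_s: 12.82
eef_pos: [0.6109, 0.0385, 0.1189]
ee_rot: [1.0, -0.02, 0.008, 0.004]
force: [0.3, -0.1, -0.5]
opening: 0.502
```

Run:
```python
from h import *
w=shot("wrist","w9.png");goto([.6114,.038,.051])
```

```text
at [0.6122 0.0384 0.1208] z [ 0.02  -0.009 -1.   ] yaw -0.04 q6 1.49 F [ 0.  -0.6  0.4] op 0.502
shift [-2.2 -0.1 69.8]
```

View pics/w9.png

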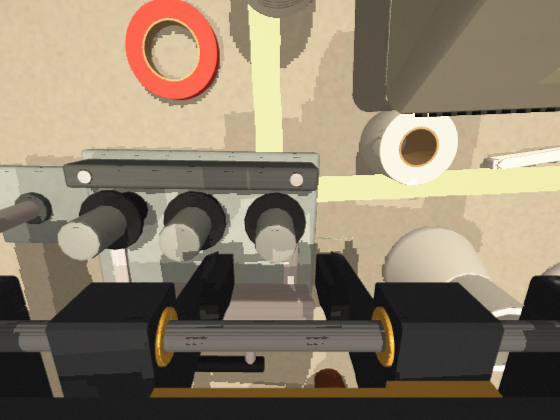

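>>> apply_moves(
  motion=[
    [[-1,0,20,0],[-2,0,45,0],[-2,0,70,0],[-2,0,70,0],[-2,0,70,0]],
  ],
)

```text
time_s: 13.28
eef_pos: [0.612, 0.0381, 0.0521]
ee_rot: [1.0, -0.02, 0.01, 0.004]
force: [0.2, -0.3, 0.4]
opening: 0.496
```

>>> apply_moves(
  motion=[
    [[0,0,0,0],[0,0,0,0],[0,0,0,0],[0,0,0,0],[0,0,0,0],[0,0,0,0]],
  ],
  jaw=0.1,
  squeeze=25,
)

```text
time_s: 13.78
eef_pos: [0.614, 0.0378, 0.0548]
ee_rot: [1.0, -0.02, 0.013, 0.005]
force: [-0.6, 0.6, 8.3]
opening: 0.311
```

>>> apply_moves(
  motion=[
    [[-1,0,-8,0],[-2,0,-20,0],[-3,0,-40,0],[-3,0,-70,0],[-3,0,-110,0],[-3,0,-150,0],[-3,0,-180,0],[-3,0,-180,0],[-3,0,-180,0]],
  ],
)

```text
time_s: 14.53
eef_pos: [0.6077, 0.0396, 0.2384]
ee_rot: [1.0, -0.02, 0.016, 0.005]
force: [0.7, 0.1, -1.3]
opening: 0.31
```

Run:
```python
from h import *
t=shot("top","t10.png");w=shot("wrist","w10.png");goto([.47,-.38,.23]);shot("side","s10.png")
a=cv2.imread("pics/t10.png")[140:290,150:450];cv2.imwrite("pics/t10c.png",cv2.resize(a,None,fx=2.6,fy=2.6,interpolation=cv2.INTER_CUBIC))
a=cv2.imread("pics/s10.png")[100:290,210:430];cv2.imwrite("pics/s10c.png",cv2.resize(a,None,fx=3,fy=3,interpolation=cv2.INTER_CUBIC))
```

```text
at [0.6056 0.0398 0.234 ] z [ 0.024 -0.009 -1.   ] yaw -0.04 q6 1.49 F [ 0.4  0.  -0.7] op 0.311
shift [-118.9  424.8    4.7]
```

View pics/t10c.png

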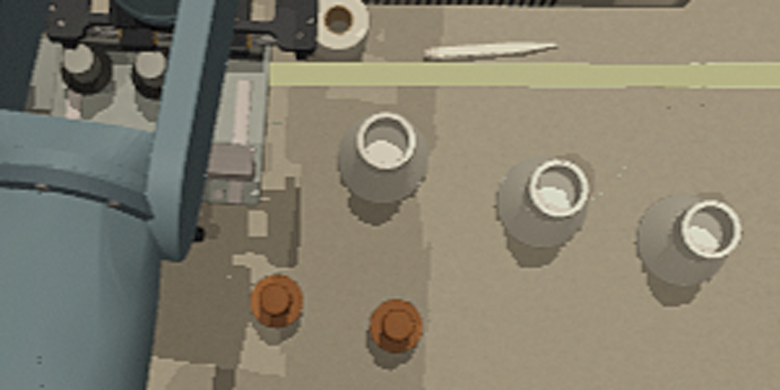

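View pics/s10c.png

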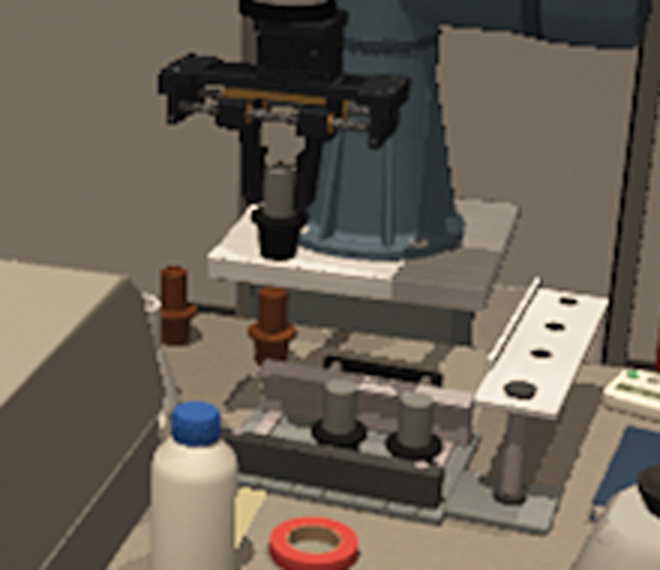

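The stopper is lifted out cleanly. The top view also shows the nearest flask has moved to about (298,194), so I'll re-measure it. Now carrying the stopper to the right-most flask.

>>> apply_moves(
  motion=[
    [[-10,35,0,0],[-20,75,0,0],[-31,115,0,0],[-42,155,0,0],[-53,195,0,0],[-64,235,0,0],[-75,275,0,0],[-86,315,0,0],[-97,355,0,0],[-108,395,0,0],[-116,430,0,0],[-116,430,0,0]],
  ],
)

```text
time_s: 15.68
eef_pos: [0.4689, -0.3907, 0.2316]
ee_rot: [1.0, -0.023, 0.01, 0.004]
force: [0.9, 0.6, -1.0]
opening: 0.308
```

Run:
```python
from h import *
w=shot("wrist","w11.png");t=shot("top","t11.png")
for u,v in [(298.5,193.8),(364.8,212.4),(423.5,228.1)]:
    X=onz(t,u,v,.105);print(X.round(4),proj(w,X))
goto([.472,-.3845,.23])
```

```text
[ 0.5431 -0.1079  0.105 ] [-52.98434018 138.84905687]
[ 0.5032 -0.255   0.105 ] [123.28716691 175.99185532]
[ 0.4699 -0.3842  0.105 ] [267.16253188 204.57571085]
at [ 0.4708 -0.3857  0.2315] z [ 0.02  -0.006 -1.   ] yaw -0.043 q6 0.72 F [ 0.5  0.6 -2.4] op 0.308
shift [ 1.1 -1.3  1.6]
```

View pics/w11.png

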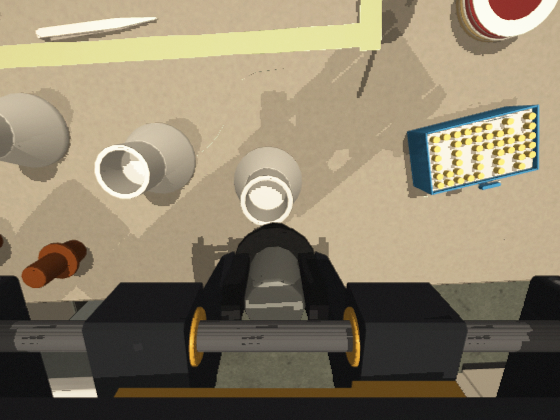

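View pics/t11.png

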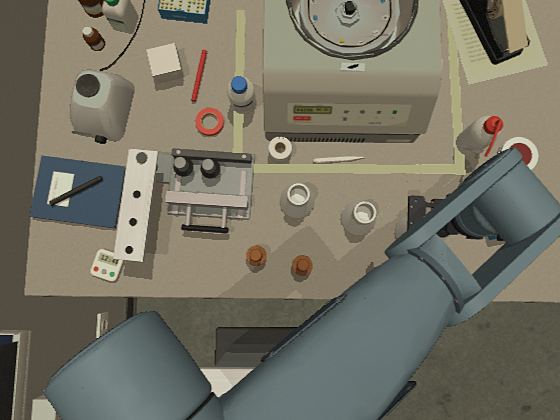

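Run:
```python
from h import *
w=shot("wrist","w12.png")
for X in ([.5032,-.255,.105],[.4699,-.3842,.105]): print(proj(w,np.array(X)))
goto([.4699,-.3842,.23])
e=read_state()["eef_pos"];M=R.from_quat(read_state()["ee_rot"]).as_matrix()
for k in (-.019,0,.008,.014): # points along the tool axis
    print(k,proj(w,e+M[:,2]*k))
a=cv2.imread("pics/w12.png")[120:330,70:370];cv2.imwrite("pics/w12c.png",cv2.resize(a,None,fx=2.6,fy=2.6,interpolation=cv2.INTER_CUBIC))
```

```text
[129.8268699 177.3407353]
[273.05907096 206.34397755]
at [ 0.4714 -0.3845  0.2318] z [ 0.02  -0.006 -1.   ] yaw -0.041 q6 0.72 F [ 0.3  1.8 -0.9] op 0.31
shift [-1.6 -0.2  1.8]
-0.019 [273.35423585 288.10363864]
0 [273.48603424 268.64687215]
0.008 [273.53320742 261.68292199]
0.014 [273.5659253  256.85293826]
```

View pics/w12c.png

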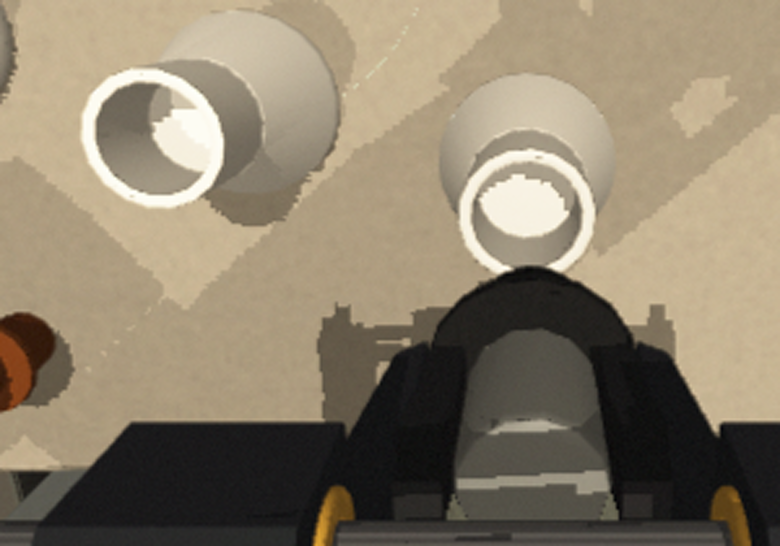

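Run:
```python
from h import *
w=shot("wrist")
s=read_state();e=s["eef_pos"];M=R.from_quat(s["ee_rot"]).as_matrix()
for off in (-.004,-.002,0,.002):
  print(off,[proj(w,e+M@np.array([.024+off,0,k])).round(1) for k in (.009,.015)], proj(w,e+M@np.array([-.014+off,0,-.031])).round(1),proj(w,e+M@np.array([.014+off,0,-.031])).round(1))
```

```text
-0.004 [array([274.6, 228.2]), array([274.6, 224.3])] [274.7 337.1] [274.6 283.7]
-0.002 [array([274.6, 224.8]), array([274.6, 221. ])] [274.7 333.5] [274.6 279.6]
0 [array([274.6, 221.3]), array([274.6, 217.6])] [274.7 329.9] [274.6 275.5]
0.002 [array([274.6, 217.8]), array([274.6, 214.3])] [274.7 326.2] [274.6 271.3]
```

Run:
```python
from h import *
goto([.475,-.3843,.16]);goto([.4745,-.3843,.121])
```

```text
at [ 0.472  -0.3839  0.2323] z [ 0.02  -0.006 -1.   ] yaw -0.039 q6 0.72 F [ 0.3  0.4 -0.5] op 0.309
shift [ 1.6 -0.1 72.4]
at [ 0.472  -0.3839  0.2323] z [ 0.02  -0.006 -1.   ] yaw -0.039 q6 0.72 F [ 0.3  0.4 -0.5] op 0.309
shift [  0.2  -0.3 111.3]
```

>>> apply_moves(
  motion=[
    [[1,0,25,0],[1,0,50,0],[1,0,72,0],[1,0,80,0],[1,0,88,0],[1,0,96,0],[1,0,104,0],[1,0,108,0],[1,0,108,0]],
  ],
)

```text
time_s: 16.63
eef_pos: [0.4751, -0.3843, 0.1238]
ee_rot: [1.0, -0.02, 0.01, 0.003]
force: [-0.4, 0.3, -0.7]
opening: 0.308
```

Run:
```python
from h import *
w=shot("wrist","w13.png");goto([.4745,-.3843,.119])
a=cv2.imread("pics/w13.png")[100:330,100:450];cv2.imwrite("pics/w13c.png",cv2.resize(a,None,fx=2.2,fy=2.2,interpolation=cv2.INTER_CUBIC))
```

```text
at [ 0.4752 -0.3846  0.1244] z [ 0.02  -0.006 -1.   ] yaw -0.039 q6 0.72 F [ 0.5 -0.2 -1.2] op 0.308
shift [-0.8 -0.3  5.4]
```

View pics/w13c.png

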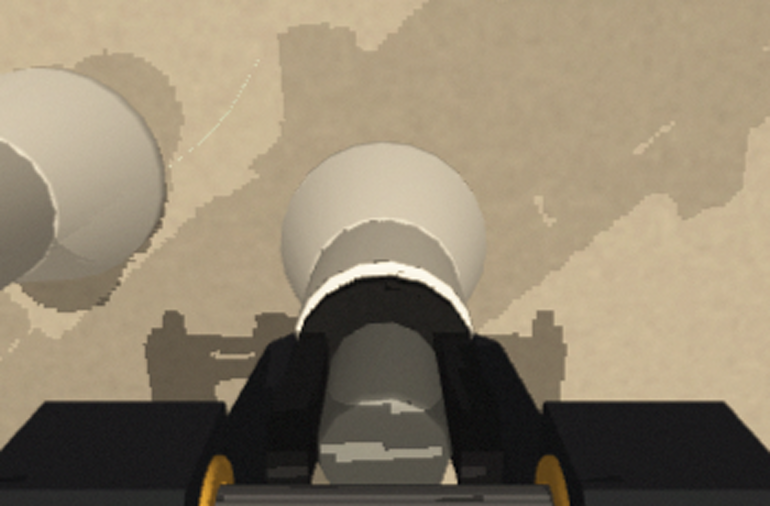

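>>> apply_moves(
  motion=[
    [[-1,0,2,0],[-1,0,4,0],[-1,0,6,0],[-1,0,6,0]],
  ],
)

```text
time_s: 17.02
eef_pos: [0.4746, -0.3852, 0.1198]
ee_rot: [1.0, -0.02, 0.011, 0.003]
force: [-2.2, 1.9, 5.8]
opening: 0.31
```

>>> apply_moves(
  motion=[
    [[0,0,0,0],[0,0,0,0],[0,0,0,0],[0,0,0,0],[0,0,0,0]],
  ],
  jaw=0.5,
)

```text
time_s: 17.43
eef_pos: [0.4746, -0.3851, 0.1196]
ee_rot: [1.0, -0.02, 0.011, 0.003]
force: [0.0, -0.3, 0.1]
opening: 0.5
```

>>> apply_moves(
  motion=[
    [[0,0,-15,0],[0,0,-40,0],[0,0,-70,0],[0,0,-100,0],[0,0,-120,0],[0,0,-120,0],[0,0,-120,0]],
  ],
)

```text
time_s: 18.02
eef_pos: [0.4725, -0.3847, 0.2408]
ee_rot: [1.0, -0.02, 0.012, 0.004]
force: [-0.7, 0.3, -0.8]
opening: 0.499
```

Run:
```python
from h import *
w=shot("wrist","w14.png");goto([.6155,.1001,.23])
```

```text
at [ 0.4718 -0.384   0.2389] z [ 0.021 -0.007 -1.   ] yaw -0.04 q6 0.72 F [-0.2 -0.  -0.3] op 0.498
shift [ 124.2 -489.4    8.6]
```

View pics/w14.png

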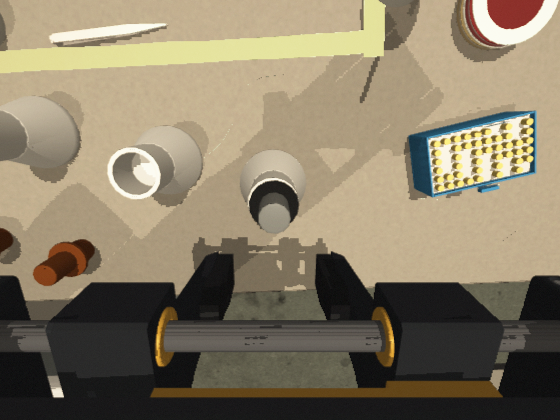

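The first stopper sits upright in its flask (knob at (274,212) in the wrist view). Next is the middle one.

>>> apply_moves(
  motion=[
    [[10,-40,0,0],[20,-80,0,0],[30,-120,0,0],[41,-160,0,0],[51,-200,0,0],[61,-240,0,0],[71,-280,0,0],[81,-320,0,0],[91,-360,0,0],[102,-400,0,0],[112,-440,0,0],[122,-480,0,0]],
  ],
)

```text
time_s: 19.07
eef_pos: [0.6118, 0.093, 0.236]
ee_rot: [1.0, -0.02, 0.009, 0.003]
force: [0.0, -0.7, 0.4]
opening: 0.502
```

Run:
```python
from h import *
goto([.614,.1001,.12])
```

```text
at [0.6118 0.093  0.236 ] z [ 0.017 -0.007 -1.   ] yaw -0.039 q6 1.57 F [ 0.  -0.7  0.4] op 0.502
shift [-1.00e-01 -7.90e+00  1.16e+02]
```

>>> apply_moves(
  motion=[
    [[0,-8,30,0],[0,-8,60,0],[0,-8,95,0],[0,-8,115,0],[0,-8,115,0],[0,-8,115,0]],
  ],
)

```text
time_s: 19.57
eef_pos: [0.612, 0.1002, 0.1181]
ee_rot: [1.0, -0.02, 0.006, 0.003]
force: [-0.1, 0.6, 0.4]
opening: 0.504
```

Run:
```python
from h import *
w=shot("wrist","w15.png");goto([.614,.1001,.051])
```

```text
at [0.6137 0.1001 0.1204] z [ 0.015 -0.007 -1.   ] yaw -0.04 q6 1.59 F [-0.3  0.4  0.8] op 0.501
shift [-0.8 -0.4 69.4]
```

View pics/w15.png

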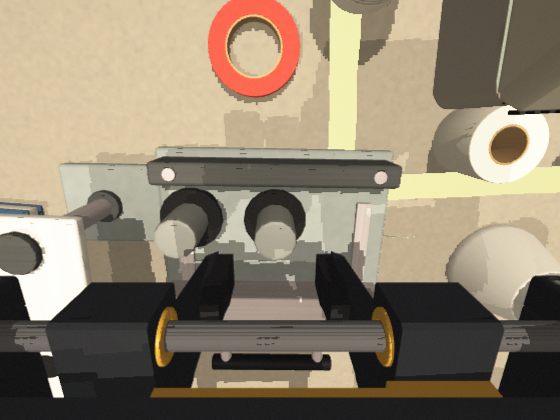

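>>> apply_moves(
  motion=[
    [[-1,0,20,0],[-1,0,45,0],[-1,0,69,0],[-1,0,69,0],[-1,0,69,0]],
  ],
)

```text
time_s: 20.03
eef_pos: [0.6139, 0.0995, 0.052]
ee_rot: [1.0, -0.02, 0.008, 0.003]
force: [-0.8, 0.1, 1.2]
opening: 0.498
```

>>> apply_moves(
  motion=[
    [[-1,0,0,0],[-1,0,0,0],[-1,0,0,0],[-1,0,0,0],[-1,0,0,0],[-1,0,0,0]],
  ],
  jaw=0.1,
  squeeze=25,
)

```text
time_s: 20.53
eef_pos: [0.6146, 0.0995, 0.0545]
ee_rot: [1.0, -0.02, 0.009, 0.003]
force: [-1.0, -0.8, 6.4]
opening: 0.308
```

>>> apply_moves(
  motion=[
    [[-1,0,-8,0],[-1,0,-20,0],[-1,0,-40,0],[-1,0,-70,0],[-1,0,-110,0],[-1,0,-150,0],[-1,0,-180,0],[-1,0,-180,0],[-1,0,-180,0]],
  ],
)

```text
time_s: 21.28
eef_pos: [0.6115, 0.1009, 0.2383]
ee_rot: [1.0, -0.02, 0.013, 0.003]
force: [-0.2, -0.1, -1.6]
opening: 0.31
```

Run:
```python
from h import *
t=shot("top","t16.png")
for r in models.masks_of(t,"flask_a_mouth"): print(r["confidence"],r["rect"])
goto([.503,-.255,.23])
a=cv2.imread("pics/t16.png")[140:290,150:450];cv2.imwrite("pics/t16c.png",cv2.resize(a,None,fx=2.6,fy=2.6,interpolation=cv2.INTER_CUBIC))
```

```text
0.77 [279.7, 185.4, 317.2, 216.0]
at [0.6094 0.1009 0.2338] z [ 0.017 -0.007 -1.   ] yaw -0.04 q6 1.59 F [-0.4 -0.4 -1. ] op 0.308
shift [-92.2 359.8   4.3]
```

View pics/t16c.png

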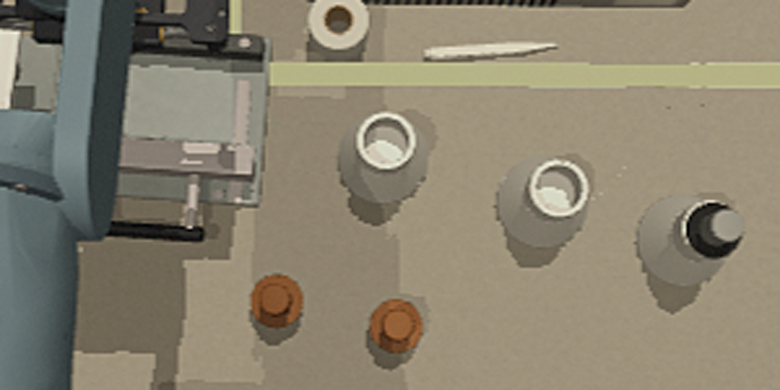

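>>> apply_moves(
  motion=[
    [[-10,40,0,0],[-20,80,0,0],[-30,120,0,0],[-40,160,0,0],[-50,200,0,0],[-60,240,0,0],[-70,280,0,0],[-80,320,0,0],[-90,360,0,0],[-90,360,0,0],[-90,360,0,0],[-90,360,0,0]],
  ],
)

```text
time_s: 22.38
eef_pos: [0.5043, -0.2544, 0.2326]
ee_rot: [1.0, -0.02, 0.008, 0.002]
force: [0.1, -0.4, -1.6]
opening: 0.306
```

Run:
```python
from h import *
import time
vision.read_camera("top")
w=shot("wrist","w17.png");goto([.505,-.255,.23])
print(proj(w,np.array([.5045,-.255,.105])))
s=read_state();e=s["eef_pos"];M=R.from_quat(s["ee_rot"]).as_matrix()
for off in (-.004,-.002,0,.002):
  print(off,[proj(w,e+M@np.array([.024+off,0,k])).round(1) for k in (.009,.015)],proj(w,e+M@np.array([.014+off,0,-.031])).round(1))
a=cv2.imread("pics/w17.png")[120:330,120:420];cv2.imwrite("pics/w17c.png",cv2.resize(a,None,fx=2.6,fy=2.6,interpolation=cv2.INTER_CUBIC))
```

```text
at [ 0.5051 -0.2536  0.2334] z [ 0.016 -0.005 -1.   ] yaw -0.038 q6 0.93 F [-1.2  0.2 -0.7] op 0.309
shift [-0.1  1.4  3.4]
[275.98953243 204.63648168]
-0.004 [array([275.3, 228.4]), array([275.3, 224.6])] [275.4 283.9]
-0.002 [array([275.3, 225. ]), array([275.3, 221.2])] [275.4 279.8]
0 [array([275.3, 221.6]), array([275.3, 217.9])] [275.4 275.7]
0.002 [array([275.3, 218.1]), array([275.2, 214.5])] [275.4 271.6]
```

View pics/w17c.png

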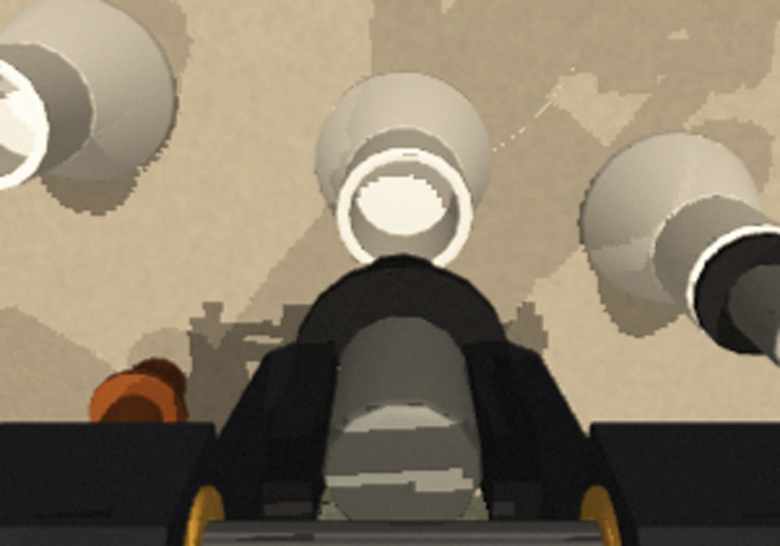

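Run:
```python
from h import *
goto([.505,-.255,.16]);goto([.505,-.255,.12])
```

```text
at [ 0.5051 -0.2536  0.2334] z [ 0.016 -0.005 -1.   ] yaw -0.038 q6 0.93 F [-1.2  0.2 -0.7] op 0.309
shift [-1.2  1.1 73.3]
at [ 0.5051 -0.2536  0.2334] z [ 0.016 -0.005 -1.   ] yaw -0.038 q6 0.93 F [-1.2  0.2 -0.7] op 0.309
shift [ -1.9   0.9 113.3]
```

>>> apply_moves(
  motion=[
    [[-1,1,25,0],[-1,1,50,0],[-1,1,72,0],[-1,1,80,0],[-2,1,88,0],[-2,1,96,0],[-2,1,104,0],[-2,1,109,0],[-2,1,113,0],[-2,1,115,0],[-2,1,115,0]],
  ],
)

```text
time_s: 23.4
eef_pos: [0.5056, -0.2556, 0.1195]
ee_rot: [1.0, -0.019, 0.009, 0.003]
force: [0.2, -0.0, 1.6]
opening: 0.307
```

>>> apply_moves(
  motion=[
    [[0,0,2,0],[0,0,3,0],[0,0,3,0]],
  ],
)

```text
time_s: 23.65
eef_pos: [0.5068, -0.2563, 0.1197]
ee_rot: [1.0, -0.019, 0.01, 0.004]
force: [-5.5, 4.3, 16.7]
opening: 0.305
```

>>> apply_moves(
  motion=[
    [[0,0,0,0],[0,0,0,0],[0,0,0,0],[0,0,0,0],[0,0,0,0]],
  ],
  jaw=0.5,
)

```text
time_s: 24.07
eef_pos: [0.5067, -0.2562, 0.1193]
ee_rot: [1.0, -0.019, 0.01, 0.004]
force: [-0.1, -0.1, -0.1]
opening: 0.499
```

>>> apply_moves(
  motion=[
    [[0,0,-15,0],[0,0,-40,0],[0,0,-70,0],[0,0,-100,0],[0,0,-120,0],[0,0,-120,0],[0,0,-120,0]],
  ],
)

```text
time_s: 24.65
eef_pos: [0.5047, -0.2557, 0.2401]
ee_rot: [1.0, -0.019, 0.011, 0.004]
force: [-1.1, -0.2, 0.4]
opening: 0.501
```

Run:
```python
from h import *
w=shot("wrist","w18.png");t=shot("top","t18.png");goto([.617,.1637,.23])
a=cv2.imread("pics/t18.png")[140:290,110:450];cv2.imwrite("pics/t18c.png",cv2.resize(a,None,fx=2.3,fy=2.3,interpolation=cv2.INTER_CUBIC))
```

```text
at [ 0.5036 -0.2548  0.2376] z [ 0.018 -0.006 -1.   ] yaw -0.038 q6 0.93 F [-0.4  0.2 -0.9] op 0.501
shift [  97.1 -422.6    7.1]
```

View pics/w18.png

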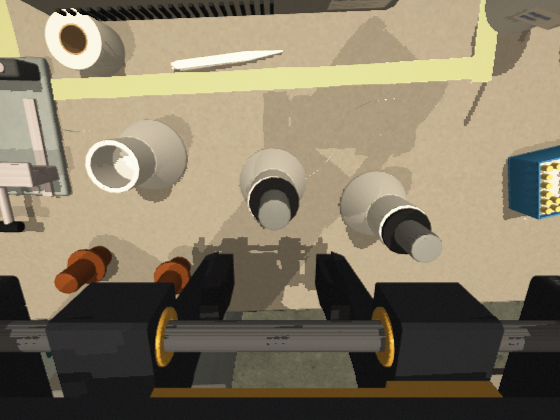

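View pics/t18c.png

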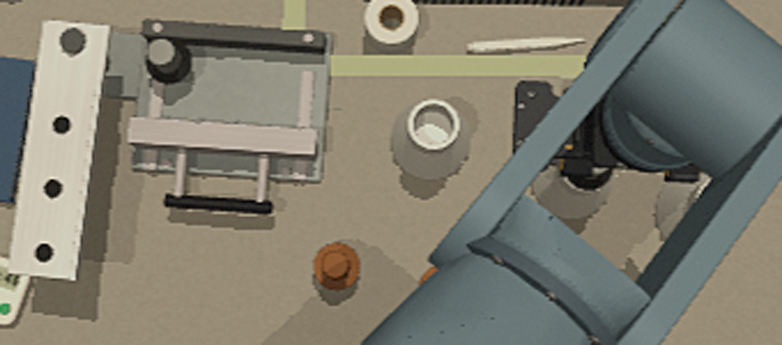

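>>> apply_moves(
  motion=[
    [[8,-35,-10,-0.12],[16,-70,-20,-0.24],[24,-105,-20,-0.36],[32,-140,-20,-0.48],[40,-175,-20,-0.6],[48,-210,-20,-0.72],[56,-245,-20,-0.84],[64,-280,-20,-0.96],[72,-315,-20,-1.08],[80,-350,-20,-1.2],[88,-385,-20,-1.32],[95,-420,-20,-1.44]],
  ],
)

```text
time_s: 25.75
eef_pos: [0.6135, 0.1631, 0.2544]
ee_rot: [0.762, 0.647, 0.003, 0.007]
force: [-0.0, -0.7, -0.5]
opening: 0.503
```

>>> apply_moves(
  motion=[
    [[0,0,0,-0.1],[0,0,0,-0.14],[0,0,0,-0.14],[0,0,0,-0.14]],
  ],
)

```text
time_s: 26.08
eef_pos: [0.6127, 0.1631, 0.2522]
ee_rot: [0.716, 0.698, 0.001, 0.006]
force: [-0.3, 0.9, -0.3]
opening: 0.5
```

Run:
```python
from h import *
vision.read_camera("top")
w=shot("wrist","w19.png");t=shot("top","t19.png");np.save("w19C.npy",w["C"])
goto([.6188,.1637,.12])
X=np.array([.6188,.1637,.086]);print(proj(w,X),proj(t,X))
```

```text
at [0.6134 0.1625 0.2537] z [ 0.013 -0.006 -1.   ] yaw 1.545 q6 0.1 F [-0.7  0.3  0.6] op 0.501
shift [  2.1   3.7 133.8]
[277.42880637 190.44298899] [179.36660975 160.9128587 ]
```

View pics/w19.png

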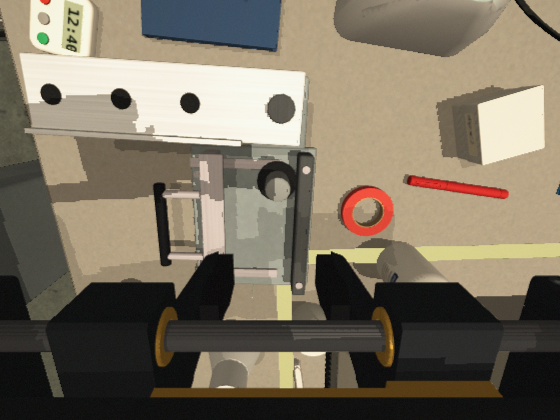

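>>> apply_moves(
  motion=[
    [[1,2,30,0],[2,4,65,0],[2,4,100,0],[2,4,133,0],[2,4,133,0],[2,4,133,0]],
  ],
)

```text
time_s: 26.73
eef_pos: [0.6177, 0.1629, 0.1192]
ee_rot: [0.716, 0.698, 0.001, 0.005]
force: [0.4, 0.6, 1.7]
opening: 0.495
```

Run:
```python
from h import *
w=shot("wrist","w20.png")
goto([.6186,.1635,.052]);print(proj(w,np.array([.6188,.1637,.086])))
```

```text
at [0.6196 0.1632 0.1217] z [ 0.013 -0.006 -1.   ] yaw 1.544 q6 0.11 F [ 0.3 -0.5  1.8] op 0.502
shift [ 0.7 -1.9 69.7]
[274.83415694 243.03449342]
```

View pics/w20.png

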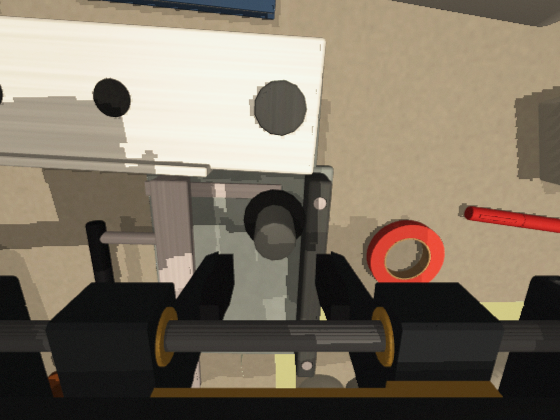

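>>> apply_moves(
  motion=[
    [[0,-1,20,0],[0,-2,45,0],[0,-2,68,0],[0,-2,68,0],[0,-2,68,0]],
  ],
)

```text
time_s: 27.2
eef_pos: [0.6194, 0.1628, 0.0555]
ee_rot: [0.716, 0.698, 0.003, 0.007]
force: [0.4, 0.1, 0.2]
opening: 0.497
```

>>> apply_moves(
  motion=[
    [[0,0,0,0],[0,0,0,0],[0,0,0,0],[0,0,0,0],[0,0,0,0],[0,0,0,0]],
  ],
  jaw=0.1,
  squeeze=25,
)

```text
time_s: 27.7
eef_pos: [0.6201, 0.1632, 0.0585]
ee_rot: [0.716, 0.698, 0.004, 0.008]
force: [-5.6, 0.2, 9.4]
opening: 0.315
```

>>> apply_moves(
  motion=[
    [[0,0,-8,0],[0,0,-20,0],[0,0,-40,0],[0,0,-70,0],[0,0,-110,0],[0,0,-150,0],[0,0,-190,0],[0,0,-190,0],[0,0,-190,0]],
  ],
)

```text
time_s: 28.45
eef_pos: [0.6192, 0.1646, 0.2542]
ee_rot: [0.716, 0.698, 0.007, 0.011]
force: [-0.3, -0.1, -1.3]
opening: 0.311
```

Run:
```python
from h import *
t=shot("top","t21.png");w=shot("wrist","w21.png")
a=cv2.imread("pics/t21.png")[140:290,150:450];cv2.imwrite("pics/t21c.png",cv2.resize(a,None,fx=2.6,fy=2.6,interpolation=cv2.INTER_CUBIC))
goto([.545,-.108,.24])
```

```text
at [0.6167 0.1642 0.2487] z [ 0.016 -0.006 -1.   ] yaw 1.544 q6 0.11 F [-0.2  0.3 -1.3] op 0.311
shift [-274.   -64.7    9.2]
```

View pics/t21c.png

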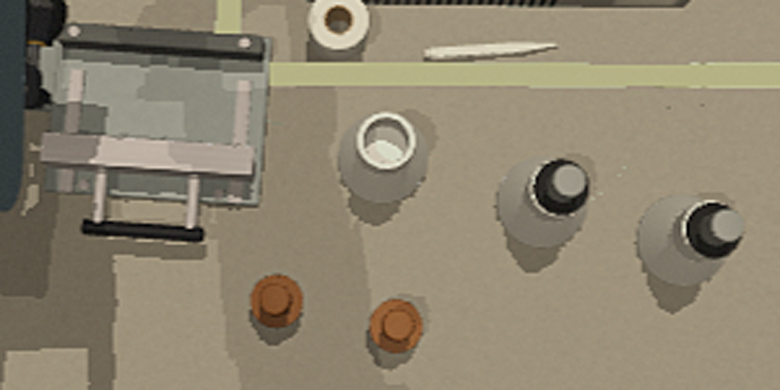

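View pics/w21.png

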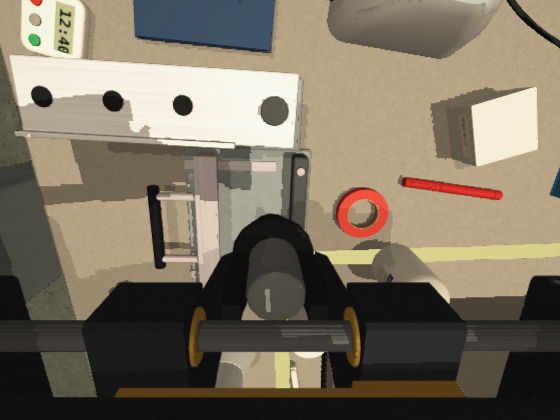

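>>> apply_moves(
  motion=[
    [[-35,-8,0,0],[-75,-18,0,0],[-115,-27,0,0],[-155,-37,0,0],[-195,-46,0,0],[-235,-55,0,0],[-274,-65,5,0],[-274,-65,5,0],[-274,-65,5,0],[-274,-65,5,0]],
  ],
)

```text
time_s: 29.38
eef_pos: [0.5439, -0.1075, 0.2427]
ee_rot: [0.717, 0.697, 0.003, 0.006]
force: [-0.2, -0.5, -0.2]
opening: 0.312
```

Run:
```python
from h import *
vision.read_camera("top")
w=shot("wrist","w22.png");goto([.545,-.108,.16])
print(proj(w,np.array([.545,-.108,.105])))
s=read_state();e=s["eef_pos"];M=R.from_quat(s["ee_rot"]).as_matrix()
for off in (-.004,-.002,0,.002):
  print(off,[proj(w,e+M@np.array([.024+off,0,k])).round(1) for k in (.0125,.0185)],proj(w,e+M@np.array([.014+off,0,-.0275])).round(1))
a=cv2.imread("pics/w22.png")[120:330,120:420];cv2.imwrite("pics/w22c.png",cv2.resize(a,None,fx=2.6,fy=2.6,interpolation=cv2.INTER_CUBIC))
```

```text
at [ 0.5445 -0.1066  0.2434] z [ 0.015 -0.005 -1.   ] yaw 1.546 q6 -0.38 F [-0.3  1.1 -0.9] op 0.314
shift [-1.1 -0.8 83.4]
[272.41240338 200.33424219]
-0.004 [array([273.9, 226.7]), array([273.9, 223. ])] [273.8 280.2]
-0.002 [array([273.9, 223.3]), array([273.9, 219.7])] [273.8 276.2]
0 [array([273.9, 219.9]), array([273.9, 216.4])] [273.8 272.2]
0.002 [array([273.9, 216.5]), array([273.9, 213.1])] [273.8 268.1]
```

View pics/w22c.png

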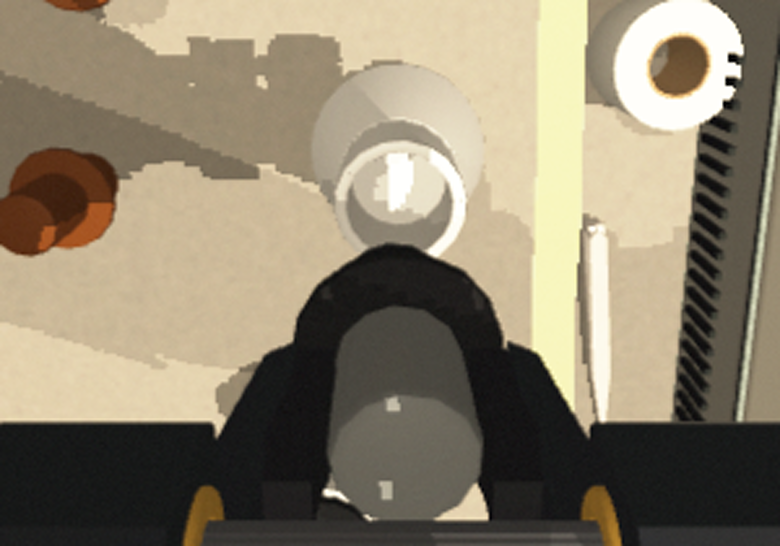

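Run:
```python
from h import *
goto([.546,-.1085,.165]);goto([.546,-.1085,.1235])
```

```text
at [ 0.5445 -0.1066  0.2434] z [ 0.015 -0.005 -1.   ] yaw 1.546 q6 -0.38 F [-0.3  1.1 -0.9] op 0.314
shift [-1.6  0.3 78.4]
at [ 0.5445 -0.1066  0.2434] z [ 0.015 -0.005 -1.   ] yaw 1.546 q6 -0.38 F [-0.3  1.1 -0.9] op 0.314
shift [ -1.4  -0.3 119.9]
```

>>> apply_moves(
  motion=[
    [[-1,0,25,0],[-2,0,55,0],[-2,0,78,0],[-2,0,86,0],[-2,0,94,0],[-2,0,102,0],[-2,0,110,0],[-2,0,116,0],[-2,0,120,0],[-2,0,122,0],[-2,0,122,0]],
  ],
)

```text
time_s: 30.4
eef_pos: [0.547, -0.1096, 0.1232]
ee_rot: [0.716, 0.698, 0.004, 0.008]
force: [-4.2, 1.9, 9.1]
opening: 0.309
```

>>> apply_moves(
  motion=[
    [[0,0,1,0],[0,0,1,0]],
  ],
)

```text
time_s: 30.57
eef_pos: [0.5474, -0.1097, 0.1231]
ee_rot: [0.716, 0.698, 0.004, 0.008]
force: [-2.9, 1.1, 6.7]
opening: 0.307
```

>>> apply_moves(
  motion=[
    [[0,0,0,0],[0,0,0,0],[0,0,0,0],[0,0,0,0],[0,0,0,0]],
  ],
  jaw=0.5,
)

```text
time_s: 30.98
eef_pos: [0.5474, -0.1098, 0.123]
ee_rot: [0.716, 0.698, 0.004, 0.008]
force: [0.1, 0.2, -1.2]
opening: 0.495
```

>>> apply_moves(
  motion=[
    [[0,0,-15,0],[0,0,-40,0],[0,0,-70,0],[0,0,-100,0],[0,0,-120,0],[0,0,-120,0],[0,0,-120,0]],
  ],
)

```text
time_s: 31.57
eef_pos: [0.546, -0.1093, 0.244]
ee_rot: [0.716, 0.698, 0.005, 0.009]
force: [0.1, -0.1, -1.0]
opening: 0.501
```

Run:
```python
from h import *
t=shot("top","t23.png");w=shot("wrist","w23.png");goto([.43,.105,.24])
a=cv2.imread("pics/t23.png")[140:290,150:450];cv2.imwrite("pics/t23c.png",cv2.resize(a,None,fx=2.6,fy=2.6,interpolation=cv2.INTER_CUBIC))
```

```text
at [ 0.5446 -0.1088  0.2415] z [ 0.015 -0.005 -1.   ] yaw 1.546 q6 -0.39 F [-0.  -0.5 -0.3] op 0.501
shift [ 210.8 -119.9   -1.4]
```

View pics/t23c.png

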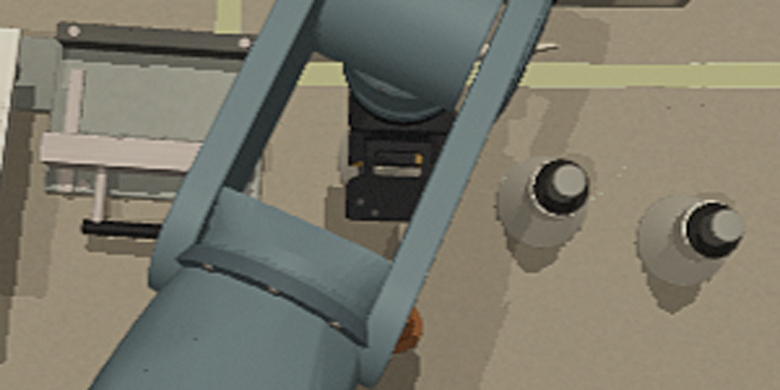

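View pics/w23.png

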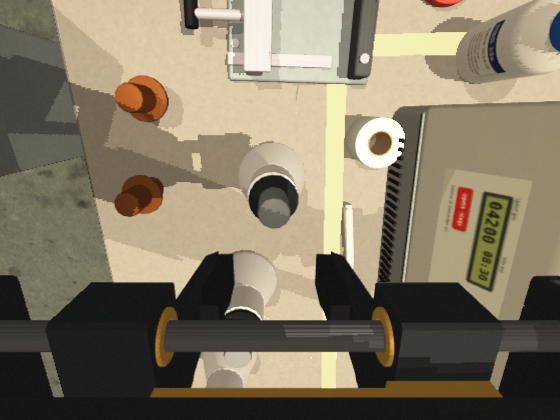

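All three stoppers are seated. Next I close the gripper and push the bar shut from the robot side.

>>> apply_moves(
  motion=[
    [[0,0,-15,0],[35,-20,-15,0],[70,-42,-15,0],[105,-65,-15,0],[140,-87,-15,0],[175,-110,-10,0],[210,-130,0,0],[210,-130,0,0],[210,-130,0,0]],
  ],
  jaw=0,
)

```text
time_s: 32.42
eef_pos: [0.4177, 0.106, 0.2363]
ee_rot: [0.714, 0.7, 0.002, 0.006]
force: [0.4, -0.1, -0.3]
opening: 0.004
```

Run:
```python
from h import *
vision.read_camera("top")
w=shot("wrist","w24.png");goto([.42,.105,.08]);t=shot("top","t24.png")
for r in models.masks_of(w,"jaw_bar"): print(r["confidence"],r["rect"])
np.save("w24C.npy",w["C"])
```

```text
at [0.4198 0.1041 0.2376] z [ 0.014 -0.006 -1.   ] yaw 1.546 q6 -0.0 F [-0.  -0.3  0.3] op 0.0
shift [  1.8  -2.1 157.6]
0.74 [309.8, 92.9, 407.1, 262.0]
```

View pics/w24.png

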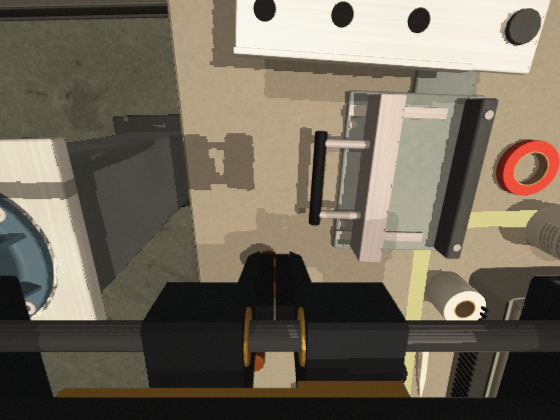

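View pics/t24.png

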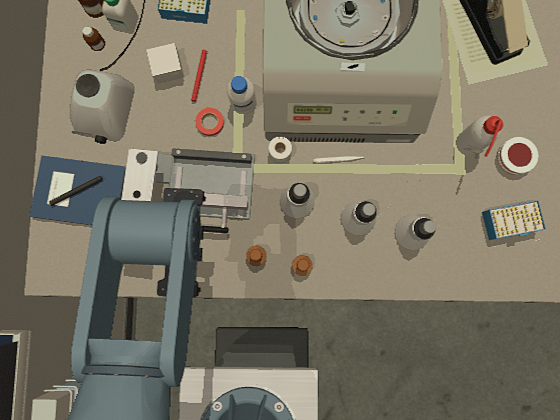

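Run:
```python
from h import *
w=shot("wrist");w["C"]=np.load("w24C.npy")
for u,v in [(321,132),(318,178),(315,225),(309,178),(377,175)]: print(onz(w,u,v,.036).round(4))
goto([.42,.107,.03])
```

```text
[0.4755 0.1626 0.036 ]
[0.4733 0.1107 0.036 ]
[0.4709 0.0523 0.036 ]
[0.4628 0.111  0.036 ]
[0.5419 0.1125 0.036 ]
at [0.4206 0.1033 0.2383] z [ 0.015 -0.005 -1.   ] yaw 1.544 q6 -0.0 F [ 0.4 -0.4  0.3] op 0.009
shift [  4.7  -3.8 208.2]
```

>>> apply_moves(
  motion=[
    [[2,-2,35,0],[4,-4,75,0],[4,-4,110,0],[4,-4,145,0],[4,-4,180,0],[4,-4,207,0],[4,-4,207,0],[4,-4,207,0]],
  ],
)

```text
time_s: 33.33
eef_pos: [0.4189, 0.1054, 0.0303]
ee_rot: [0.717, 0.697, 0.002, 0.006]
force: [0.3, 0.0, 1.1]
opening: 0.008
```

Run:
```python
from h import *
goto([.489,.104,.03]);shot("wrist","w25.png")
```

```text
at [0.4189 0.1054 0.0303] z [ 0.011 -0.005 -1.   ] yaw 1.542 q6 0.01 F [0.3 0.  1.1] op 0.008
shift [ 0.6 70.1  1. ]
```

View pics/w25.png

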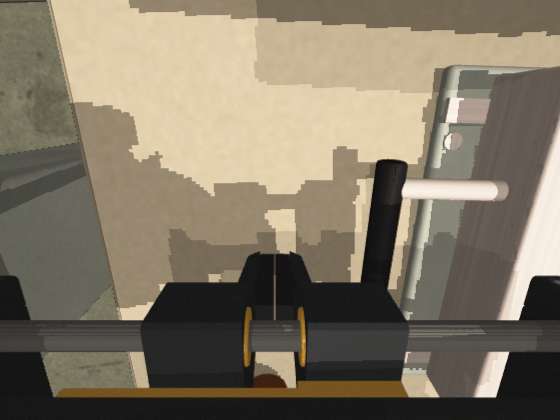

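>>> apply_moves(
  motion=[
    [[0,8,0,0],[0,16,0,0],[0,22,0,0],[0,27,0,0],[0,32,0,0],[0,37,0,0],[0,42,0,0],[0,47,0,0],[0,52,0,0],[0,56,0,0],[0,60,0,0],[0,64,0,0]],
  ],
)

```text
time_s: 34.38
eef_pos: [0.4837, 0.1034, 0.0327]
ee_rot: [0.717, 0.697, 0.002, 0.006]
force: [-5.8, -3.5, 5.6]
opening: 0.004
```

>>> apply_moves(
  motion=[
    [[0,3,0,0],[0,6,0,0],[0,9,0,0],[0,11,0,0],[0,11,0,0]],
  ],
)

```text
time_s: 34.8
eef_pos: [0.4945, 0.1028, 0.0328]
ee_rot: [0.717, 0.697, 0.001, 0.006]
force: [-2.3, -1.5, 1.4]
opening: 0.006
```

>>> apply_moves(
  motion=[
    [[0,3,1,0],[0,5,1,0],[0,7,1,0],[0,8,1,0],[0,8,1,0]],
  ],
)

```text
time_s: 35.22
eef_pos: [0.4962, 0.103, 0.0315]
ee_rot: [0.716, 0.698, -0.004, 0.001]
force: [-25.7, -1.4, 27.9]
opening: 0.004
```

>>> apply_moves(
  motion=[
    [[0,-10,0,0],[0,-25,-5,0],[0,-40,-40,0],[0,-50,-80,0],[0,-60,-120,0],[0,-60,-160,0],[0,-60,-200,0],[0,-60,-230,0],[0,-60,-230,0]],
  ],
)

```text
time_s: 35.97
eef_pos: [0.4411, 0.1066, 0.2693]
ee_rot: [0.716, 0.698, 0.001, 0.006]
force: [1.4, -0.0, 0.7]
opening: 0.004
```

Run:
```python
from h import *
vision.read_camera("top")
w=shot("wrist","w26.png");t=shot("top","t26.png");s=shot("side","s26.png");goto([.3,-.05,.3])
np.save("w26C.npy",w["C"])
a=cv2.imread("pics/s26.png")[140:290,210:430];cv2.imwrite("pics/s26c.png",cv2.resize(a,None,fx=3,fy=3,interpolation=cv2.INTER_CUBIC))
```

```text
at [0.4365 0.1064 0.2603] z [-0.006 -0.007 -1.   ] yaw 1.544 q6 0.01 F [-0.   0.3  0.3] op 0.0
shift [-160.2 -132.5  -37.8]
```

View pics/w26.png

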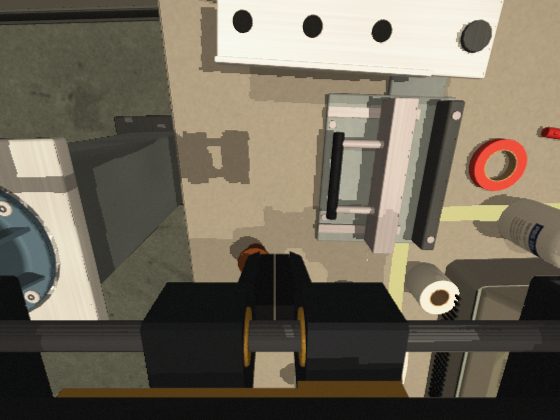

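View pics/s26c.png

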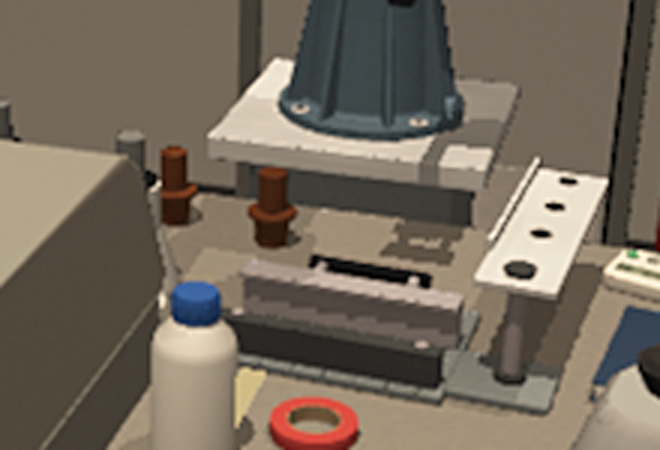

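View pics/t26.png

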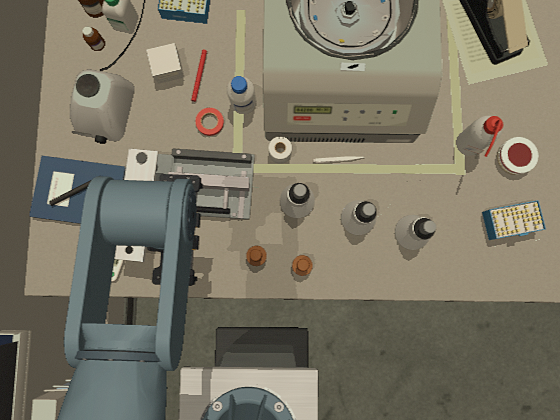

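Run:
```python
from h import *
w=shot("wrist");w["C"]=np.load("w26C.npy")
for u,v,z in [(338,134,.036),(335,176,.036),(331,218,.036),(396,100,.056),(375,250,.056),(415,100,.056),(393,250,.056),(440,100,.043),(415,247,.043),(460,103,.043)]: print(onz(w,u,v,z).round(4))
# plate direction
a=onz(w,477,37,.104);b=onz(w,242,21,.104);print(a,b,np.arctan2(-(b-a)[0],-(b-a)[1])-.045)
```

```text
[0.5197 0.159  0.036 ]
[0.5179 0.1077 0.036 ]
[0.5147 0.0517 0.036 ]
[0.5781 0.1953 0.056 ]
[0.5691 0.0134 0.056 ]
[0.5991 0.1947 0.056 ]
[0.5923 0.0127 0.056 ]
[0.6335 0.1942 0.043 ]
[0.6269 0.0098 0.043 ]
[0.657  0.1903 0.043 ]
[0.62737411 0.24586994 0.104     ] [0.41689548 0.26379623 0.104     ] 1.6107604655080268
```

>>> apply_moves(
  motion=[
    [[-10,0,-60,0],[-50,0,-60,0],[-90,0,-60,0],[-130,0,-60,0],[-170,0,-60,0],[-210,0,-60,0],[-250,0,-60,0],[-250,0,-60,0],[-250,0,-60,0]],
  ],
)

```text
time_s: 36.97
eef_pos: [0.4292, -0.1447, 0.3195]
ee_rot: [0.718, 0.696, -0.005, -0.002]
force: [0.1, 1.0, 0.2]
opening: 0.005
```

Run:
```python
from h import *
vision.read_camera("top")
w=shot("wrist","w27.png");t=shot("top","t27.png");goto([.3,-.05,.3])
for X in ([.547,-.1092,.105],[.506,-.2556,.105],[.4716,-.3848,.105]):
    X=np.array(X);print([proj(p,X+[0,0,h]).round(1).tolist() for p in (w,t) for h in (0.006,.046)])
a=cv2.imread("pics/t27.png")[150:260,260:450];cv2.imwrite("pics/t27c.png",cv2.resize(a,None,fx=4,fy=4,interpolation=cv2.INTER_CUBIC))
```

```text
at [ 0.4298 -0.142   0.3206] z [-0.009 -0.005 -1.   ] yaw 1.545 q6 -0.55 F [ 0.1  0.7 -0.8] op 0.006
shift [  88.8 -131.9   21.2]
[[376.9, 151.0], [389.0, 155.9], [299.2, 191.6], [299.9, 188.4]]
[[336.7, 265.4], [343.0, 281.8], [365.5, 210.8], [368.6, 208.3]]
[[309.6, 346.1], [312.7, 368.5], [424.5, 227.1], [429.8, 225.2]]
```

View pics/w27.png

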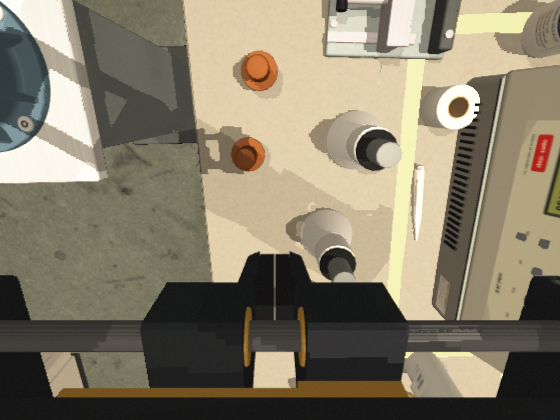

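View pics/t27c.png

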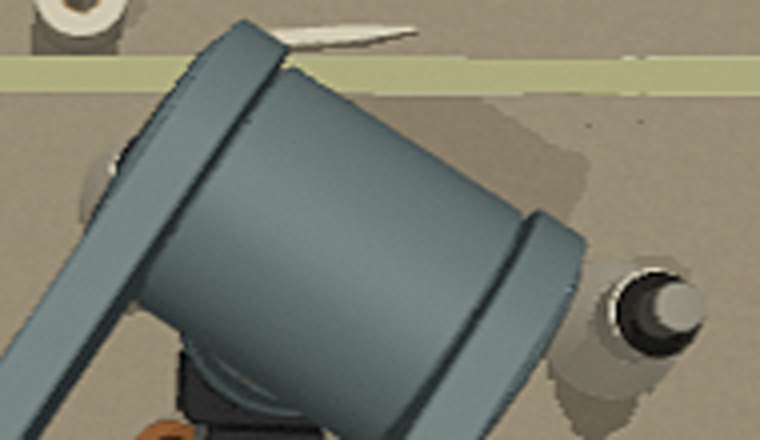

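Run:
```python
from h import *
print(job.hand_in(), read_state()["time_s"])
```

```text
the job is handed in; nothing more can be done
the job is handed in; nothing more can be done
```

I handed the job in at about 37 s with all the steps done, and my last checks found nothing wrong. The hand-in reports no verdict, so the pass itself is unconfirmed.

- **Plate:** I swung it out until it hit its end stop at about 22 N. My last image estimate puts it at about 1.61 rad.
- **Jaw:** I pulled it open by its bar until it reached the stop, and pushed it shut again after the vise was empty, until it pressed back at about 26 N. The images show 45 mm of closing travel, and the bar is back where it started to within the 2 to 4 mm the estimates vary.
- **Stoppers:** All three places in the vise were filled. Each stopper went knob up into a flask of its own, and each was pressed until I felt contact force (about 6 to 17 N). The last wrist picture shows the near and middle flasks' stoppers upright within a few pixels of the predicted seated positions. The last top picture shows the same for the right-hand flask.
- **Flasks:** The nearest flask was knocked about 2 cm aside during the run. I re-measured it before filling it, and all three still stand.
- **Look-alikes:** I left both brown ones alone.

Before the hand-in I moved the arm up, clear of everything.

The top and wrist cameras disagreed by 2 to 4 mm in x on the flask mouths. I used values in between, and the plugs went in freely.

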